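# Refit the return spring of a drink machine's flap latch

## Robot

A 6-joint arm with a two-finger parallel gripper is mounted at the origin on the work surface. World frame = base frame: x ahead of the robot, y to its left, z up, the work surface at z = 0. Lengths are in m, angles in rad, forces in N, time in s.
With the tool pointing down it reaches from about 0.4 to 0.825 m from the base axis. Payload 7 kg.
Tool frame: the origin (TCP) lies on the centre line of the jaws, within the pads' length; the fingertips stand 22 mm ahead of it and the grasp point (between the pads) lies 3 mm ahead of it; z points along the fingers, y is the direction in which the jaws open and shut (so a half turn about z gives the same grasp; the last joint's range is limited). The gripper opens to 85 mm and grips with 20 to 120 N. Pads are 22 mm wide; open, the fingers measure 114 mm over their backs; the gripper's body (76 mm by 85 mm) begins 54 mm behind the grasp point. The pads swing forward as they close: fully open they stand 13 mm farther back than shut.
Start: joints at [1.417, 0.359, 0.012, 0, -1.224, -0.288], TCP at [0.289, 0.61, 0.253] pointing down, gripper open.
Joint ranges: [-3.07, 3.07], [-1.43, 2.12], [-1.02, 1.25], [-3.03, 1.67], [-3.05, -0], [-3.03, 3.03]. Speed limits (rad/s): [2.39, 2.39, 3.01, 3.14, 3.14, 3.14].

## Interface

Orientations are given as a 3x3 rotation matrix whose columns are the frame's x, y, z axes.
In Python, from plant import * gives the robot as it stands. The module is installed in compiled form; this text tells all that it offers.
- The arm moves only by the tool step_arm, never from a script. Its argument "targets" is a list that holds one entry, the list of rows, each a list of 5 numbers: the shift along the tool's x, y, z in m, then the turn about the tool's z in degrees, then the finger opening in m, from 0 to 0.0854. In form: [[[x, y, z, roll, fingers], ...]]. A call has 1 to 10 rows; each row shifts and turns the commanded pose from where the row before left it, along the tool's axes as they then stand; what a row does not reach is not made up. A row lasts 1/12 s, in which the tool goes at most 41.7 mm and 7.16 degrees, less where a joint would pass 70% of its speed; a pose out of reach is approached as far as the arm can. A call is refused whole if a number of a shift passes 0.0417 or a number of a turn 7.16, either way. A call with a gripper value outside its range is refused whole. The fingers move at their own pace and stop on an object; "force" is the grip in N (left out, the last holds). Time passes only in rows, so rows that do not move let the fingers close. It gives the time, the measured TCP pose, the force and the opening at its end, in the units of the state.
- observe(): the state, without advancing time (a new reading comes with each control period).
- camera(name): name is "side" or "top"; returns a dict with "color" (384x512x3 uint8, red, green, blue), "fx", "fy", "cx", "cy" (pixels), "T" (4x4, takes a point from camera to world coordinates). Camera axes: x right, y down, z forward; pixel columns grow to the right and rows downward; lengths in m; the calibration is good to about 2 mm. A picture is of the moment at which its call begins. There is no depth.
- job_done(): hands the job in, once; it reports no verdict.
Trained networks look in a picture, given as the dict that the camera call returned (one of the last four; its "shot" number tells which), for a name from the list of things; names that differ only in an ending like _2 or _b are one class to them, and where a whole thing is asked for, a point or a joint stands for the part that bears it (a point fixed in the world has none). Each returns a list of dicts, best first, with "score" (0 to 1); they miss things now and then, are a little off and sometimes report something else, mostly with a low value. They report only what shows in the picture. A call takes as long as a camera call. They do not tell look-alikes from the thing itself.
- spot_in(picture, target): "rect" ([left, top, right, bottom] in pixels, round what is visible of it).
- trace(picture, target): "mask" (384x512 bool, what is visible of it) and "rect" ([left, top, right, bottom] in pixels, round what is visible of it).
- spot_point(picture, target): "at" ([column, row] in pixels: a listed point, or the origin of a listed thing).
The state is a dict: "t": time; "qpos": joint angles; "qd": joint speeds; "effort": joint torques, N m; "eef_pos": TCP position; "ee_rot": TCP orientation; "ft_force": force on the tool from outside, world axes, zero at the start; "wrist_torque": the same for the moment, N m; "opening": finger opening in m.
Only numpy, scipy, OpenCV 4.12 (cv2) and the standard library are available. Lean on these libraries where they do the work, as an engineer would, in place of code of your own. Each camera call takes 0.05 s, during which the arm holds its last target.

## Task

Refit the return spring on the flap-latch unit: put its hook down through the hole in the sliding strap, which may stand anywhere in its travel so feel for the hole, and then stretch the spring and drop its eye over the headed post, so that the released spring lies level on the unit, holds the strap drawn fully out towards the post and stays there. Work gently: feel for the hole with only a light touch, as the soft strap dents, never jam anything hard against the unit, do not overstretch the spring, and leave the other things on the bench where they are.

Things in the scene. Friction and masses are not known exactly. Their poses are not given: they have to be found in the camera images.
- hook_block (a point): Centre of the dark square steel block (26 long x 16 x 16 mm) at the hook end of a tension spring lying level on the carton (carton top 8 mm below this point). x points along the spring to its eye, z up. Grasp across y from above. The 5 mm wire hook leaves this block backwards at mid height to x = -26 mm, then turns straight down. Spring about 0.1 kg.
- hook_foot (a point): Middle of the short forward-pointing foot that ends the hook: 22.5 mm behind and 19 mm below the hook block's centre. Seen from above, the hook's down-turned part covers 28.5 to 19 mm behind the block's centre (middle 23.75) and is 5 mm wide; its lowest point is 21.5 mm below the block's centre, 13.5 mm below the block's underside.
- eye_block (a point): Centre of the square block (26 x 16 x 16 mm, same axes) at the eye end, 66 mm from the hook block's centre when unstretched, a 16 mm thick coil between them. The spring opens only above 2 N, then 0.4 N per mm, and is spoiled at 36 mm of stretch. It bends a little up and down at both ends of the coil: held by one block, the other end sags 5 to 15 mm.
- eye (a point): Centre of the flat, level wire eye at the spring's end, 24 mm beyond the eye block's centre along x, same height: ring of 5 mm wire, 14 mm opening, 24 mm over the outside.
- carton: Fixed cardboard carton, 82 mm (its x) x 50 mm x 30 mm high, on which the spring lies with its hook and eye overhanging the ends. Origin at the centre of its underside.
- unit: Flap-latch unit fixed to the bench: steel channel 285 mm long (x) x 77 mm, two rails 41.5 mm high, x points to the post end. Between the rails a flat aluminium strap with a hole. A fixed cover plate level with the rails hides the strap's far end, from 98 mm past hole_home on. A black housing 88 mm high stands 33 to 85 mm behind hole_home. Origin: underside, 85 mm past hole_home.
- hole_home (a point): Fixed mark on the unit: where the hole's centre, on the strap's top face (40 mm above the bench), would be with the strap fully in. x to the post, z up. The strap (24 wide, 4 mm thick) slides along x, about 5 N friction, 40 mm to fully out. At the start it is 2 to 36 mm out, not measured. Hole 12 mm (x) x 9 mm, 33 mm free below. Hook fully in: block lies on the strap.
- post_top (a point): Centre of the top of the fixed headed post, 177 to 185 mm along x from hole_home on the centre line, 17 mm above the cover plate. Head 10 mm across, 4.5 thick, rounded; stem 7 mm; foot flange 18 mm wide, 2 thick. Eye seated: it is under the head and the eye block lies on the plate (centre 8 mm above it). With the strap out the spring is then stretched 14 to 22 mm.
Things that resemble listed ones, but are neither listed nor needed, are in the scene too. Of the things like the part that bears hook_block, leave any that is purple; of the rest the smaller one is meant.

How it is judged:
On the way:
1. the hook is through the hole of the strap, its foot below the strap, within the strap's travel (z of hook_foot in the frame of hole_home below -0.008 m and y of hook_foot in the frame of hole_home between -0.006 and 0.006 m and x of hook_foot in the frame of hole_home between -0.004 and 0.05 m), for 0.2 s.
At the end, for the whole second after the job is handed in: Hook foot over 8 mm below the strap's top, within 6 mm of its centre line, 42 to 52 mm along x from hole_home (strap fully out); eye centre within 6.5 mm of the post axis, over 4 mm below its top; blocks over 76 mm apart and level within 0.2 rad; spring at rest (z of hook_foot in the frame of hole_home below -0.008 m and y of hook_foot in the frame of hole_home between -0.006 and 0.006 m and x of hook_foot in the frame of hole_home between 0.042 and 0.052 m and horizontal distance between eye and post_top below 0.0065 m and z of eye in the frame of post_top below -0.004 m and distance between hook_block and eye_block above 0.076 m and angle between each of hook_block, eye_block's own z axis and vertical below 0.2 rad and linear speed of spring below 0.02 m/s); the robot touches nothing.
It fails at once if the hook, not yet in the hole, is pressed on the soft strap with more than 12 N (contact force between spring and unit above 12 N and z of hook_foot in the frame of hole_home above -0.004 m).
It fails at once if the spring is pressed or jammed against the unit or post with more than 35 N (contact force between spring and unit above 35 N or contact force between spring and post above 35 N).
It fails at once if the robot pushes on the unit or post with more than 35 N (contact force between any of the arm, the fingers and unit above 35 N or contact force between the fingers and post above 35 N).
It fails at once if the spring is stretched by more than 36 mm (blocks more than 102 mm apart) (distance between hook_block and eye_block above 0.102 m).
It fails at once if another loose thing on the bench is moved by more than 30 mm (distance of any of driver, spanner, can, drink, washer, old_spring, screw_cup from where it was at the start of the episode above 0.03 m).
It also fails if it takes over 67 s, if anything falls off the work surface, if the arm or the gripper's body presses on something with over 40 N, if the wrist force passes 120 N, or if a joint passes its speed limit or range.

## Working session

There is one attempt and no reset: what is moved stays moved. The work goes in short steps, Python scripts to look and compute and a tool call to move; the robot and the scene stay as the last step left them, time stands still between calls to the robot, and variables do not carry over. Pictures are saved under pics/ and viewed, and the job is handed in when it is done.

Besides the shell and the picture viewer there is one more tool, called as a command line: name --argument value ..., lists and objects as JSON in quotes. step_arm: Moves the arm, as the interface text tells. Its arguments: {"type":"object","properties":{"targets":{"type":"array","items":{"type":"array","items":{"type":"array","items":{"type":"number"}}}},"force":{"type":"number"}},"required":["targets"]}

```bash
mkdir -p pics
cat > h.py <<'E'
from plant import *
import numpy as np, cv2
def save(name,img,s=1.5):
    cv2.imwrite('pics/'+name,cv2.cvtColor(cv2.resize(img,None,fx=s,fy=s,interpolation=cv2.INTER_CUBIC),cv2.COLOR_RGB2BGR))
def ray(p,u,v):
    T=np.array(p['T']);d=T[:3,:3]@np.array([(u-p['cx'])/p['fx'],(v-p['cy'])/p['fy'],1]);return T[:3,3],d
def atz(p,uv,z):
    o,d=ray(p,*uv);return o+d*(z-o[2])/d[2]
def proj(p,X):
    T=np.array(p['T']);c=T[:3,:3].T@(np.array(X)-T[:3,3]);return p['fx']*c[0]/c[2]+p['cx'],p['fy']*c[1]/c[2]+p['cy']
def tri(ps,uvs):
    A=np.zeros((3,3));b=np.zeros(3)
    for p,uv in zip(ps,uvs):
        o,d=ray(p,*uv);d=d/np.linalg.norm(d);M=np.eye(3)-np.outer(d,d);A+=M;b+=M@o
    return np.linalg.solve(A,b)
E
python3 - <<'E'
from h import *
np.set_printoptions(precision=4,suppress=True)
for n in('top','side'):
    p=camera(n);save(n+'0.png',p['color']);print(n,p['fx'],p['cx'],p['cy']);print(np.array(p['T']))
    for t in('hook_block','eye_block','eye','hook_foot','hole_home','post_top','carton','unit'):
        print(t,[(np.round(r['at'],1),round(r['score'],2)) for r in spot_point(p,t)][:4])
o=observe();print({k:np.round(v,3) for k,v in o.items()})
E
```

```text
top 472.416373942402 259.2689963844858 181.23330672886777
[[ 0.0044 -0.9944  0.1051  0.3094]
 [-0.9998 -0.0023  0.0201 -0.0928]
 [-0.0197 -0.1052 -0.9943  1.0884]
 [ 0.      0.      0.      1.    ]]
hook_block [(array([271.7, 192.7]), 0.72), (array([224.9, 164. ]), 0.62), (array([377.1, 290.5]), 0.62)]
eye_block [(array([200.8, 171.5]), 0.67), (array([344.6, 260.3]), 0.64), (array([300.5, 173.1]), 0.5)]
eye [(array([190.8, 169.7]), 0.68), (array([334.5, 245.4]), 0.56), (array([308.7, 165.8]), 0.54)]
hook_foot [(array([269.4, 205.8]), 0.73), (array([237.8, 163.9]), 0.71), (array([396.5, 285.7]), 0.6)]
hole_home [(array([279.3,  94. ]), 0.77)]
post_top [(array([201.8,  89.4]), 0.54), (array([224.6, 162.3]), 0.41)]
carton [(array([213.1, 164.9]), 0.87)]
unit [(array([243.5,  96.8]), 0.74)]
side 381.9738560714355 260.8316462815798 190.70223060871643
[[-0.9113  0.2477 -0.3289  0.7802]
 [ 0.4114  0.5154 -0.7518  0.7434]
 [-0.0167 -0.8204 -0.5716  0.6898]
 [ 0.      0.      0.      1.    ]]
hook_block [(array([265.1, 200.1]), 0.77), (array([292.4, 148.2]), 0.62), (array([257.9, 215.8]), 0.5
[... 330 characters left out ...]
85.7, 204.7]), 0.83)]
post_top [(array([209.3, 241.5]), 0.63), (array([279.4, 234.5]), 0.19)]
carton [(array([268.1, 239.3]), 0.61)]
unit [(array([200.6, 236.4]), 0.64), (array([272.6, 230. ]), 0.31)]
{'t': np.float64(0.9), 'qpos': array([ 1.417,  0.359,  0.012,  0.   , -1.224, -0.288]), 'qd': array([-0.002,  0.001, -0.001,  0.   ,  0.001,  0.   ]), 'effort': array([  0.001, -58.296,  29.366,   6.942,  -0.001,  -0.   ]), 'eef_pos': array([0.289, 0.61 , 0.253]), 'ee_rot': array([[ 0.904, -0.428,  0.   ],
       [-0.428, -0.904, -0.   ],
       [ 0.   ,  0.   , -1.   ]]), 'ft_force': array([ 0.627,  0.03 , -0.624]), 'wrist_torque': array([-0.059, -0.016,  0.035]), 'opening': np.float64(0.085)}
```

View pics/top0.png

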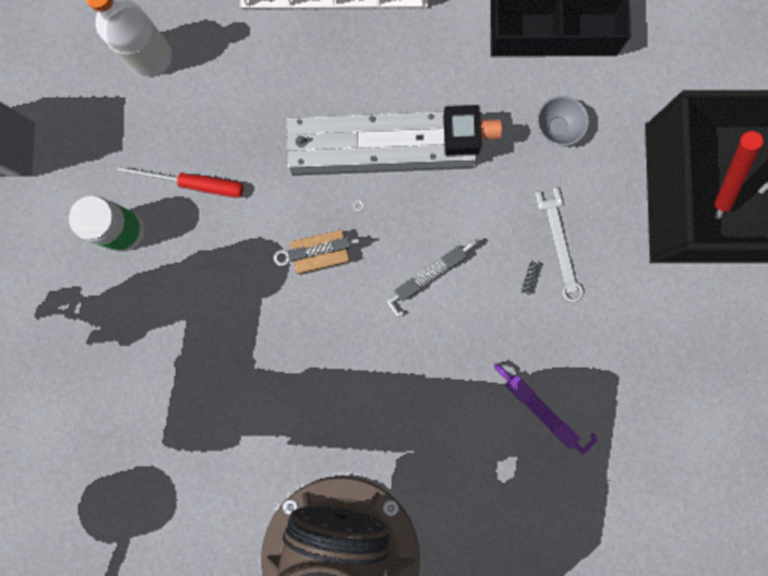

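View pics/side0.png

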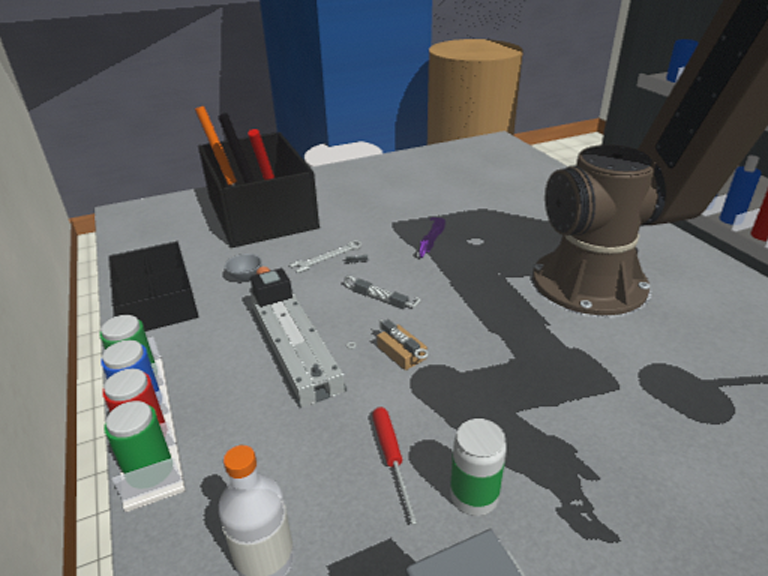

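Run:
```python
from h import *
p=camera('top');save('c1.png',p['color'][140:215,170:290],6)
save('c2.png',p['color'][60:120,180:300],6)
s=camera('side');save('c3.png',s['color'][175:275,155:290],5.5)
```

```text
(no output)
```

View pics/c1.png

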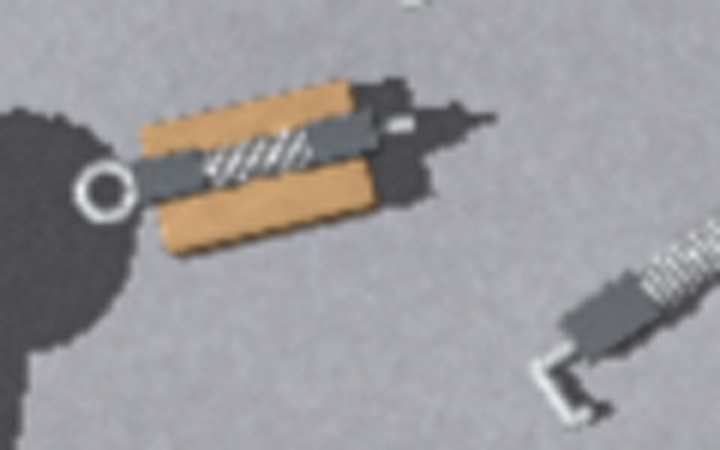

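View pics/c2.png

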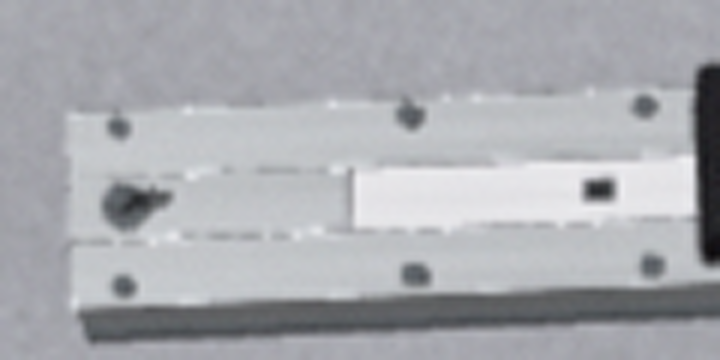

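View pics/c3.png

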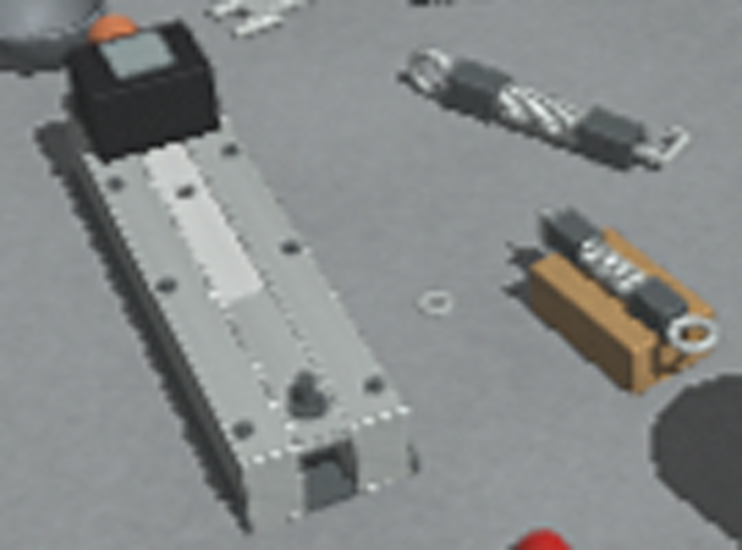

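Run:
```python
from h import *
np.set_printoptions(precision=4,suppress=True)
p=camera('top');s=camera('side')
def T(u,v,z): return atz(p,(180+(u+.5)/6-.5,60+(v+.5)/6-.5),z)
def S(u,v,z): return atz(s,(155+(u+.5)/5.5-.5,175+(v+.5)/5.5-.5),z)
print('hole T',T(599,189,.04),'S',S(185,191,.04))
print('cover mid T',T(352,198,.0415),'S',S(240,296,.0415))
print('corners T',T(66,113,.0415),T(72,310,.0415),'S',S(245,465,.0415),S(407,410,.0415))
print('post T',T(120,207,.0585),'S',S(304,377,.0585))
print('home T',atz(p,(279.3,94),.04),'S',atz(s,(185.7,204.7),.04), tri([p,s],[(279.3,94),(185.7,204.7)]))
def T2(u,v,z): return atz(p,(170+(u+.5)/6-.5,140+(v+.5)/6-.5),z)
print('spring: hookblk corner? mid T',T2(341,134,.046),'eyeblk',T2(168,175,.046),'eye',T2(105,191,.038))
print('nets', {n:tri([p,s],uv) for n,uv in dict(hb=[(224.9,164),(257.9,215.8)],eb=[(200.8,171.5),(272.3,229.2)],eye=[(190.8,169.7),(276.1,235)],post=[(201.8,89.4),(209.3,241.5)]).items()})
for n,q in(('top',p),('side',s)):
  for t in ('hook_block','eye_block','unit'):
    for r in trace(q,t)[:3]:
      m=r['mask'].astype(np.uint8);print(n,t,round(r['score'],2),np.round(r['rect'],1),m.sum(),np.round(cv2.minAreaRect(np.argwhere(m)[:,::-1].astype(np.float32)),1) if 0 else [np.round(x,1) for x in cv2.minAreaRect(np.argwhere(m)[:,::-1].astype(np.float32))])
```

```text
hole T [ 0.6267 -0.1166  0.04  ] S [ 0.6269 -0.1163  0.04  ]
cover mid T [ 0.6229 -0.0229  0.0415] S [ 0.6255 -0.0231  0.0415]
corners T [0.6563 0.0865 0.0415] [0.5796 0.0828 0.0415] S [0.6559 0.086  0.0415] [0.5807 0.0839 0.0415]
post T [0.6145 0.0627 0.0585] S [0.6198 0.0621 0.0585]
home T [ 0.6199 -0.1164  0.04  ] S [ 0.6276 -0.1404  0.04  ] [ 0.6239 -0.1189  0.0517]
spring: hookblk corner? mid T [0.4628 0.0017 0.046 ] eyeblk [0.4473 0.066  0.046 ] eye [0.4423 0.0908 0.038 ]
nets {'hb': array([0.4619, 0.0032, 0.0459]), 'eb': array([0.4459, 0.0584, 0.0356]), 'eye': array([0.4484, 0.082 , 0.0353]), 'post': array([0.622 , 0.0582, 0.0619])}
top hook_block 0.93 [188.8 157.  236.9 173.9] 360 [array([213.4, 165.9]), array([ 8.7, 48.6]), np.float64(77.7)]
top hook_block 0.7 [333.1 246.2 399.8 299.7] 727 [array([360.2, 273.3]), array([82.2, 16.5]), np.float64(38.3)]
top hook_block 0.64 [261.2 160.  317.  212. ] 512 [array([287.7, 181. ]), array([14.6, 73. ]), np.float64(47.2)]
top eye_block 0.61 [186.4 165.9 202.8 176.3] 137 [array([194. , 170.4]), array([ 8.7, 20.6]), np.float64(77.0)]
to
[... 195 characters left out ...]
 25.2]), np.float64(56.3)]
top unit 0.55 [189.8  69.4 333.5 114.5] 5144 [array([262.4,  93. ]), array([ 42.9, 142. ]), np.float64(88.0)]
side hook_block 0.73 [228.1 185.1 280.3 205.2] 368 [array([253.3, 195.4]), array([50.2, 10.1]), np.float64(20.0)]
side hook_block 0.55 [252.5 216.3 283.1 235.4] 206 [array([268.3, 225.6]), array([37.2,  7.5]), np.float64(38.7)]
side hook_block 0.47 [277.7 145.4 295.6 172.9] 210 [array([286.6, 157.7]), array([ 8.9, 29.5]), np.float64(31.0)]
side eye_block 0.47 [268.4 224.4 282.  236.8] 119 [array([275.8, 232.3]), array([15.6,  9.2]), np.float64(45.0)]
side unit 0.61 [167.6 180.3 230.5 270.2] 2924 [array([194.1, 223.3]), array([98.2, 35.6]), np.float64(62.4)]
```

The spring to use is the one on the carton, top px (213,166). Its blocks measure 66 mm apart. The grey look-alike at (288,181) is larger and lies on the bench, and the purple one is at (360,273). The crop confirms the choice. The hole shows in both cameras at world (0.627, -0.1165), and the unit's axis has a yaw of about 92.5°.

step_arm --targets '[[[0,0,0,6.39,0.05],[0,0,0,6.39,0.05],[0,0,0,6.39,0.05],[0,0,0,6.39,0.05],[0,0,0,6.39,0.05],[0,0,0,6.39,0.05],[0,0,0,6.39,0.05],[0,0,0,6.39,0.05],[0.04,0,0,0,0.05],[0.04,0,0,0,0.05]]]' --force 60

```text
t: 2.23
eef_pos: [0.307, 0.5325, 0.2519]
ee_rot: [[0.235, -0.972, -0.0], [-0.972, -0.235, -0.002], [0.001, 0.001, -1.0]]
ft_force: [0.5, -0.5, 0.5]
opening: 0.0501
```

step_arm --targets '[[[0.04,0,0,0,0.05],[0.04,0,0,0,0.05],[0.04,0,0,0,0.05],[0.04,0,0,0,0.05],[0.04,0,0,0,0.05],[0.04,0,0,0,0.05],[0.04,0,0,0,0.05],[0.04,0,0,0,0.05],[0.04,-0.01,0,0,0.05],[0.04,-0.01,0,0,0.05]]]'

```text
t: 3.07
eef_pos: [0.4207, 0.1465, 0.2541]
ee_rot: [[0.236, -0.972, 0.002], [-0.972, -0.236, 0.001], [-0.001, -0.002, -1.0]]
ft_force: [1.2, 0.2, 0.2]
opening: 0.0498
```

step_arm --targets '[[[0.04,-0.006,0.02,0,0.05],[0.04,0,0.03,0,0.05],[0.04,0,0.03,0,0.05],[0,0,0.02,0,0.05],[0,0,0,0,0.05]]]'

```text
t: 3.48
eef_pos: [0.4483, 0.0461, 0.1614]
ee_rot: [[0.23, -0.973, -0.006], [-0.973, -0.23, -0.002], [0.001, 0.006, -1.0]]
ft_force: [-0.5, -0.3, -0.1]
opening: 0.0499
```

Run:
```python
from h import *
o=observe();print(o['t'],np.round(o['eef_pos'],4),np.round(o['ee_rot'],3).tolist(),np.round(o['opening'],4))
R=np.array(o['ee_rot']);print(np.round(R.T@(np.array([.463,.0025,.0565])-o['eef_pos']),4))
p=camera('top');s=camera('side');save('t1.png',p['color'][120:215,150:290],5);save('s1.png',s['color'][120:260,200:340],5)
```

```text
3.4833 [0.4483 0.0461 0.1614] [[0.23, -0.973, -0.006], [-0.973, -0.23, -0.002], [0.001, 0.006, -1.0]] 0.0499
[ 0.0457 -0.005   0.1049]
```

step_arm --targets '[[[0.031,0,0.03,0,0.05],[0,0,0,0,0.05],[0,0,0,0,0.05]]]'

```text
t: 3.83
eef_pos: [0.4578, 0.0202, 0.1366]
ee_rot: [[0.235, -0.972, 0.0], [-0.972, -0.235, -0.0], [0.0, -0.0, -1.0]]
ft_force: [1.1, 0.6, 1.1]
opening: 0.0501
```

Run:
```python
from h import *
o=observe();print(o['t'],np.round(o['eef_pos'],4),np.round(o['ee_rot'],3).tolist(),np.round(o['opening'],4),np.round(o['ft_force'],2))
R=np.array(o['ee_rot']);print(np.round(R.T@(np.array([.463,.0025,.0565])-o['eef_pos']),4))
p=camera('top');s=camera('side');save('t1.png',p['color'][120:215,150:290],5);save('s1.png',s['color'][120:260,200:340],4)
```

```text
3.8333 [0.4578 0.0202 0.1366] [[0.235, -0.972, 0.0], [-0.972, -0.235, -0.0], [0.0, -0.0, -1.0]] 0.0501 [1.11 0.56 1.11]
[ 0.0184 -0.0008  0.0801]
```

View pics/s1.png

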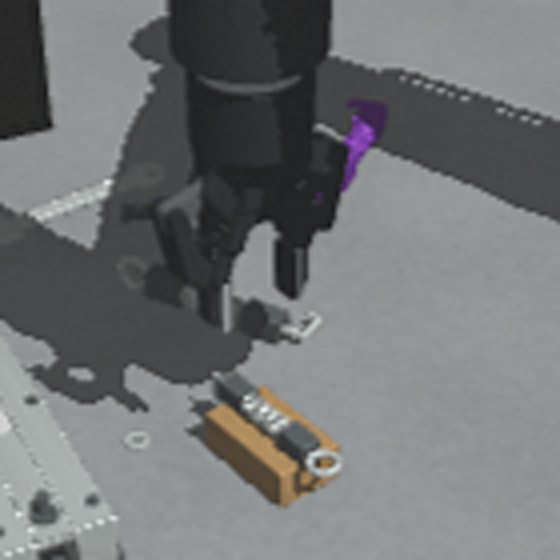

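View pics/t1.png

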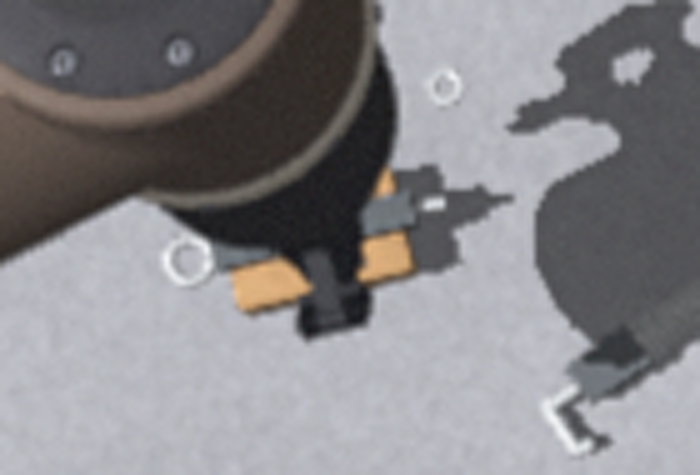

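Run:
```python
from h import *
s=camera('side');o=observe();R=np.array(o['ee_rot']);P=np.array(o['eef_pos'])
for sy in(1,-1):
  for d in(.009,.015,.022,.028,.035):
    print(sy,d,[np.round((np.array(proj(s,P+R@[xx,sy*(.025+k),d]))-[200,120])*4,0) for xx in(.011,-.011) for k in (0,.012)])
```

```text
1 0.009 [array([272., 275.]), array([286., 268.]), array([293., 290.]), array([308., 283.])]
1 0.015 [array([272., 282.]), array([286., 276.]), array([293., 297.]), array([308., 291.])]
1 0.022 [array([272., 291.]), array([286., 284.]), array([293., 306.]), array([308., 299.])]
1 0.028 [array([272., 299.]), array([286., 292.]), array([293., 314.]), array([308., 307.])]
1 0.035 [array([272., 307.]), array([286., 301.]), array([293., 323.]), array([307., 316.])]
-1 0.009 [array([210., 303.]), array([195., 310.]), array([231., 319.]), array([216., 326.])]
-1 0.015 [array([210., 311.]), array([195., 318.]), array([231., 327.]), array([216., 334.])]
-1 0.022 [array([211., 320.]), array([195., 327.]), array([232., 336.]), array([216., 343.])]
-1 0.028 [array([211., 327.]), array([196., 334.]), array([232., 343.]), array([217., 351.])]
-1 0.035 [array([211., 336.]), array([196., 343.]), array([232., 352.]), array([217., 359.])]
```

Run:
```python
import cv2
im=cv2.imread('pics/s1.png');cv2.imwrite('pics/s1b.png',cv2.resize(im[130:350,140:380],None,fx=3,fy=2.7))
```

```text
(no output)
```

View pics/s1b.png

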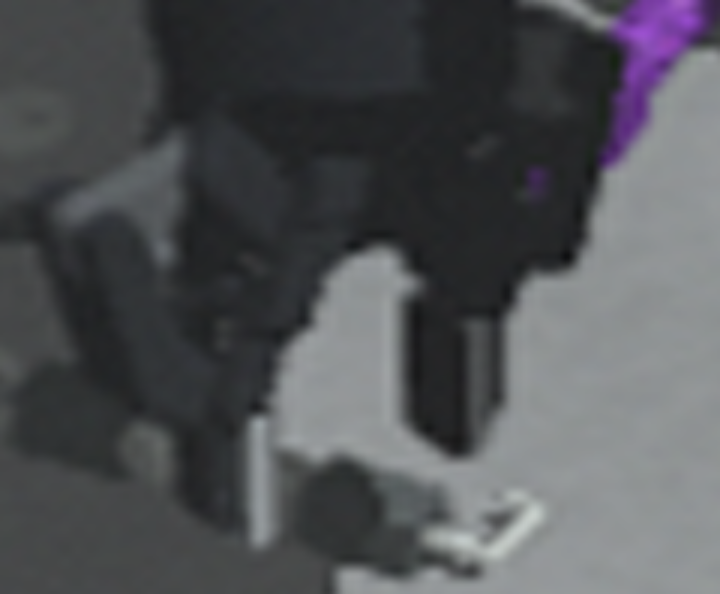

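step_arm --targets '[[[0.0184,-0.0008,0.03,0,0.05],[0,0,0.03,0,0.05],[0,0,0.02,0,0.05],[0,0,0,0,0.05],[0,0,0,0,0.05]]]'

```text
t: 4.4
eef_pos: [0.4628, 0.0027, 0.0564]
ee_rot: [[0.236, -0.972, -0.001], [-0.972, -0.236, -0.001], [0.0, 0.001, -1.0]]
ft_force: [1.0, 0.4, 0.5]
opening: 0.0498
```

Run:
```python
from h import *
o=observe();print(o['t'],np.round(o['eef_pos'],4),np.round(o['ft_force'],2))
s=camera('side');save('s2.png',s['color'][180:250,220:310],8)
p=camera('top');save('t2.png',p['color'][140:200,170:250],8)
```

```text
4.4 [0.4628 0.0027 0.0564] [0.95 0.44 0.47]
```

View pics/s2.png

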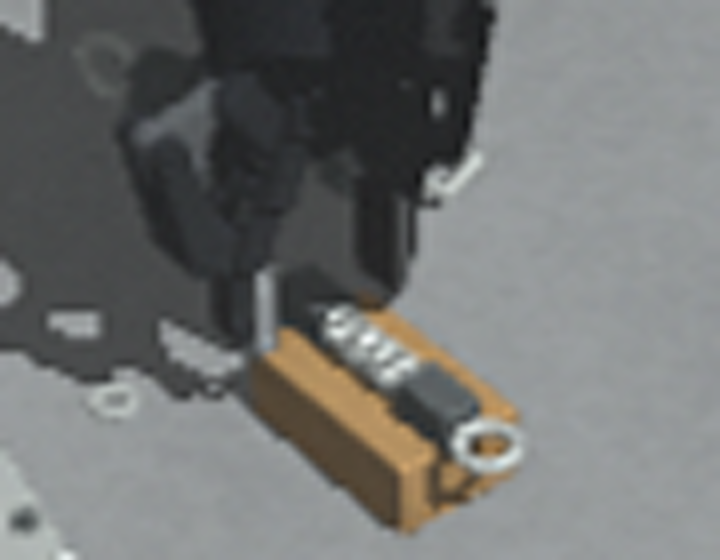

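View pics/t2.png

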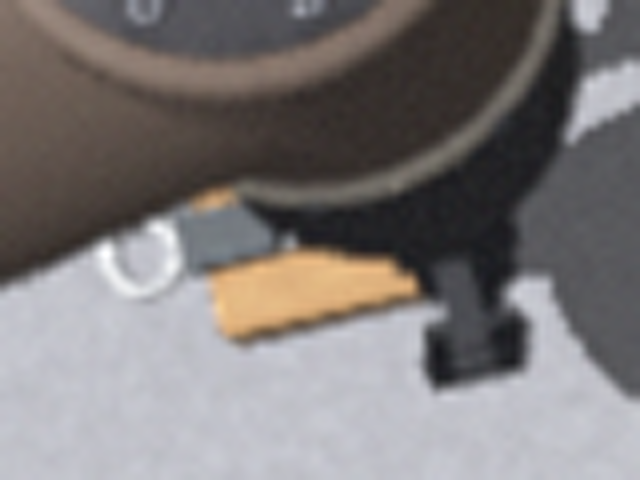

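step_arm --targets '[[[0,0,0,0,0.01],[0,0,0,0,0.01],[0,0,0,0,0.01],[0,0,0,0,0.01],[0,0,0,0,0.01],[0,0,0,0,0.01]]]' --force 60

```text
t: 5.0
eef_pos: [0.4632, 0.0024, 0.0572]
ee_rot: [[0.235, -0.972, 0.002], [-0.972, -0.235, 0.001], [-0.0, -0.002, -1.0]]
ft_force: [-3.1, 1.6, 9.8]
opening: 0.0142
```

step_arm --targets '[[[0,0,-0.02,0,0.01],[0,0,-0.025,0,0.01],[0,0,-0.025,0,0.01],[0,0,-0.01,0,0.01],[0,0,0,0,0.01],[0,0,0,0,0.01]]]'

```text
t: 5.5
eef_pos: [0.4626, 0.0022, 0.1365]
ee_rot: [[0.234, -0.972, 0.002], [-0.972, -0.234, 0.001], [-0.001, -0.002, -1.0]]
ft_force: [-0.4, -0.3, -2.4]
opening: 0.0146
```

Run:
```python
from h import *
o=observe();print(o['t'],np.round(o['eef_pos'],4),np.round(o['ee_rot'],3).tolist(),np.round(o['ft_force'],2))
s=camera('side');save('s3.png',s['color'][160:250,210:310],7)
R=np.array(o['ee_rot'])
tgt=np.array([.6258,-.0935,.11]);print(np.round(R.T@(tgt-o['eef_pos']),4))
```

```text
5.5 [0.4626 0.0022 0.1365] [[0.234, -0.972, 0.002], [-0.972, -0.234, 0.001], [-0.001, -0.002, -1.0]] [-0.44 -0.29 -2.35]
[ 0.1313 -0.1362  0.0267]
```

View pics/s3.png

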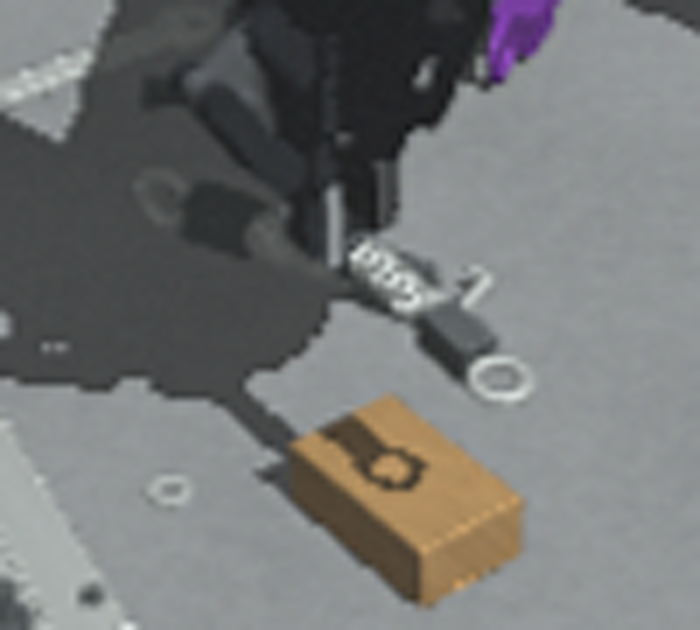

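step_arm --targets '[[[0,0,0,5.55,0.01],[0,0,0,5.55,0.01],[0.02,-0.032,0,0,0.01],[0.02,-0.032,0,0,0.01],[0.02,-0.032,0,0,0.01],[0.02,-0.032,0,0,0.01],[0.022,-0.031,0.01,0,0.01],[0,0,0.01,0,0.01],[0,0,0.01,0,0.01],[0,0,0,0,0.01]]]'

```text
t: 6.38
eef_pos: [0.623, -0.0934, 0.1014]
ee_rot: [[0.041, -0.999, -0.007], [-0.999, -0.041, -0.0], [-0.0, 0.007, -1.0]]
ft_force: [-1.1, 0.6, -0.6]
opening: 0.0145
```

step_arm --targets '[[[0,0,0,0,0.01],[0,0,0,0,0.01]]]'

```text
t: 6.55
eef_pos: [0.6251, -0.0925, 0.106]
ee_rot: [[0.044, -0.999, -0.0], [-0.999, -0.044, -0.0], [0.0, 0.0, -1.0]]
ft_force: [0.2, -0.4, -0.3]
opening: 0.0141
```

Run:
```python
from h import *
o=observe();print(o['t'],np.round(o['eef_pos'],4),np.round(o['ee_rot'],3).tolist(),np.round(o['ft_force'],2))
s=camera('side');save('s4.png',s['color'][160:250,150:250],7)
p=camera('top');save('t4.png',p['color'][60:120,190:310],6)
for q in(p,s):
  for t in('hook_foot','hook_block','eye_block','eye'):print(t,[(np.round(r['at'],1),round(r['score'],2)) for r in spot_point(q,t)][:3])
```

```text
6.55 [ 0.6251 -0.0925  0.106 ] [[0.044, -0.999, -0.0], [-0.999, -0.044, -0.0], [0.0, 0.0, -1.0]] [ 0.19 -0.41 -0.31]
hook_foot [(array([397.8, 286.7]), 0.73), (array([279.9,  83.1]), 0.7), (array([268.1, 205.7]), 0.55)]
hook_block [(array([375.4, 292.4]), 0.95), (array([271.3, 193.8]), 0.9), (array([266.8,  84.9]), 0.82)]
eye_block [(array([267. ,  82.8]), 0.66), (array([298.8, 172.7]), 0.65), (array([347.4, 259.3]), 0.61)]
eye [(array([227. ,  87.4]), 0.72), (array([311.2, 163.4]), 0.69), (array([336.8, 248.6]), 0.69)]
hook_foot [(array([278. , 199.6]), 0.87), (array([184.6, 200. ]), 0.78), (array([285.5, 146.9]), 0.65)]
hook_block [(array([266.8, 202.8]), 0.85), (array([187.7, 200.6]), 0.53), (array([292.3, 153.1]), 0.45)]
eye_block [(array([197.7, 215. ]), 0.63), (array([241.2, 190.7]), 0.43), (array([285.4, 162.5]), 0.39)]
eye [(array([199.6, 221. ]), 0.6), (array([232. , 186.7]), 0.54), (array([283. , 166.2]), 0.53)]
```

View pics/s4.png

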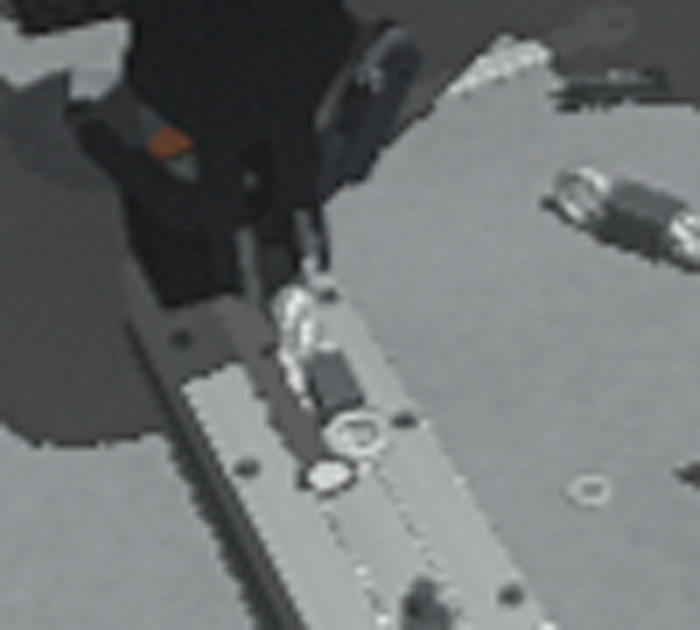

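View pics/t4.png

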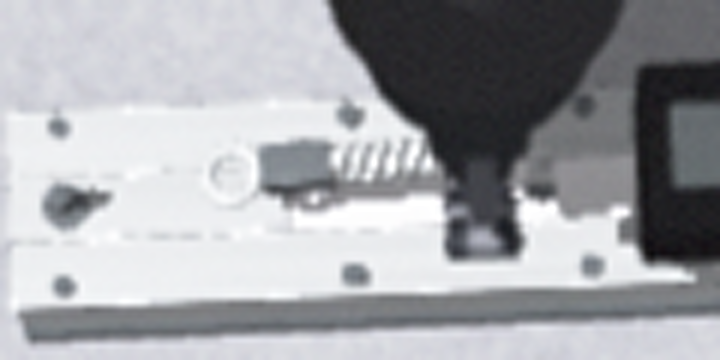

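Run:
```python
from h import *
np.set_printoptions(precision=4,suppress=True)
p=camera('top');s=camera('side')
a=(190+(232.5)/6-.5,60+(173.5)/6-.5);b=(150+356.5/7-.5,160+434.5/7-.5)
E=tri([p,s],[a,b]);print('eye',E,atz(p,a,.077),atz(p,a,.07), proj(s,E),b,proj(p,E),a)
u=np.array([-.0436,.999,0]);n=np.array([-.999,-.0436,0])
P=np.array([.6251,-.0925,.106]);d=E-P;print('along',d@u,'lat',d@n,'z',d[2])
H=np.array([.6268,-.1165,.04]);print('hole rel TCP',(H-P)@u,(H-P)@n)
C=np.array([.62,.0625,0]);print('post',(C-P)@u,(C-P)@n)
```

```text
eye [ 0.6215 -0.0033  0.0779] [ 0.6217 -0.0032  0.077 ] [ 0.6239 -0.0026  0.07  ] (np.float64(200.4494062118951), np.float64(221.57487309281657)) (200.42857142857144, 221.57142857142856) (np.float64(228.25899851860228), np.float64(88.3941392371707)) (228.25, 88.41666666666667)
along 0.08928339142966575 lat -0.00027163252826044586 z -0.028097458492196123
hole rel TCP -0.024050120000000008 -0.0006519000000000344
post 0.15506736 -0.0016631000000000065
```

step_arm --targets '[[[0,-0.0004,0.01,0,0.01],[0,0,0.006,0,0.01],[0,0,0.004,0,0.01],[0,0,0,0,0.01],[0,0,0,0,0.01]]]'

```text
t: 7.57
eef_pos: [0.6258, -0.0931, 0.0851]
ee_rot: [[0.043, -0.999, -0.001], [-0.999, -0.043, -0.0], [0.0, 0.001, -1.0]]
ft_force: [-0.0, -0.4, -1.1]
opening: 0.0143
```

step_arm --targets '[[[0,0,0.001,0,0.01],[0,0,0.001,0,0.01],[0,0,0,0,0.01]]]'

```text
t: 7.82
eef_pos: [0.6261, -0.093, 0.0839]
ee_rot: [[0.043, -0.999, 0.0], [-0.999, -0.043, 0.0], [-0.0, -0.0, -1.0]]
ft_force: [-0.1, -0.5, -0.4]
opening: 0.0144
```

step_arm --targets '[[[0,0,0.001,0,0.01],[0,0,0.001,0,0.01],[0,0,0,0,0.01]]]'

```text
t: 8.07
eef_pos: [0.626, -0.093, 0.0818]
ee_rot: [[0.043, -0.999, -0.0], [-0.999, -0.043, 0.0], [-0.0, 0.0, -1.0]]
ft_force: [0.3, -0.2, -1.0]
opening: 0.0144
```

step_arm --targets '[[[0,0,0.001,0,0.01],[0,0,0,0,0.01],[0,0,0,0,0.01]]]'

```text
t: 8.32
eef_pos: [0.6261, -0.093, 0.0808]
ee_rot: [[0.043, -0.999, -0.0], [-0.999, -0.043, -0.0], [0.0, 0.0, -1.0]]
ft_force: [0.2, -0.3, -1.2]
opening: 0.0138
```

step_arm --targets '[[[0,0,0.001,0,0.01],[0,0,0,0,0.01],[0,0,0,0,0.01]]]'

```text
t: 8.57
eef_pos: [0.6261, -0.093, 0.0798]
ee_rot: [[0.043, -0.999, -0.0], [-0.999, -0.043, -0.0], [0.0, 0.0, -1.0]]
ft_force: [-0.6, -0.9, -1.2]
opening: 0.0138
```

step_arm --targets '[[[0,0,0.001,0,0.01],[0,0,0,0,0.01],[0,0,0,0,0.01]]]'

```text
t: 8.82
eef_pos: [0.626, -0.093, 0.0788]
ee_rot: [[0.043, -0.999, -0.0], [-0.999, -0.043, 0.0], [-0.0, 0.0, -1.0]]
ft_force: [-0.1, -0.3, -1.7]
opening: 0.0142
```

step_arm --targets '[[[0,0,0.001,0,0.01],[0,0,0,0,0.01],[0,0,0,0,0.01]]]'

```text
t: 9.07
eef_pos: [0.6261, -0.093, 0.0778]
ee_rot: [[0.043, -0.999, -0.0], [-0.999, -0.043, -0.0], [0.0, 0.0, -1.0]]
ft_force: [0.2, -0.3, -1.1]
opening: 0.0139
```

step_arm --targets '[[[0,0,0.001,0,0.01],[0,0,0,0,0.01],[0,0,0,0,0.01]]]'

```text
t: 9.32
eef_pos: [0.6261, -0.093, 0.0768]
ee_rot: [[0.043, -0.999, -0.0], [-0.999, -0.043, -0.0], [0.0, 0.0, -1.0]]
ft_force: [-0.2, -0.2, -0.9]
opening: 0.0139
```

step_arm --targets '[[[0,0,0.001,0,0.01],[0,0,0,0,0.01],[0,0,0,0,0.01]]]'

```text
t: 9.57
eef_pos: [0.6261, -0.093, 0.0758]
ee_rot: [[0.043, -0.999, -0.0], [-0.999, -0.043, 0.0], [-0.0, 0.0, -1.0]]
ft_force: [0.8, 0.7, -1.0]
opening: 0.0139
```

step_arm --targets '[[[0,0,0.001,0,0.01],[0,0,0,0,0.01],[0,0,0.001,0,0.01],[0,0,0,0,0.01]]]'

```text
t: 9.9
eef_pos: [0.626, -0.093, 0.0737]
ee_rot: [[0.043, -0.999, -0.0], [-0.999, -0.043, 0.0], [-0.0, 0.0, -1.0]]
ft_force: [0.1, -0.4, -0.6]
opening: 0.0146
```

Run:
```python
from h import *
o=observe();print(o['t'],np.round(o['eef_pos'],4),np.round(o['ft_force'],2),np.round(o['wrist_torque'],2))
s=camera('side');save('s5.png',s['color'][160:250,150:250],7)
p=camera('top');save('t5.png',p['color'][60:120,190:310],6)
```

```text
9.9 [ 0.626  -0.093   0.0737] [ 0.11 -0.37 -0.59] [ 0.02 -0.08 -0.04]
```

View pics/s5.png

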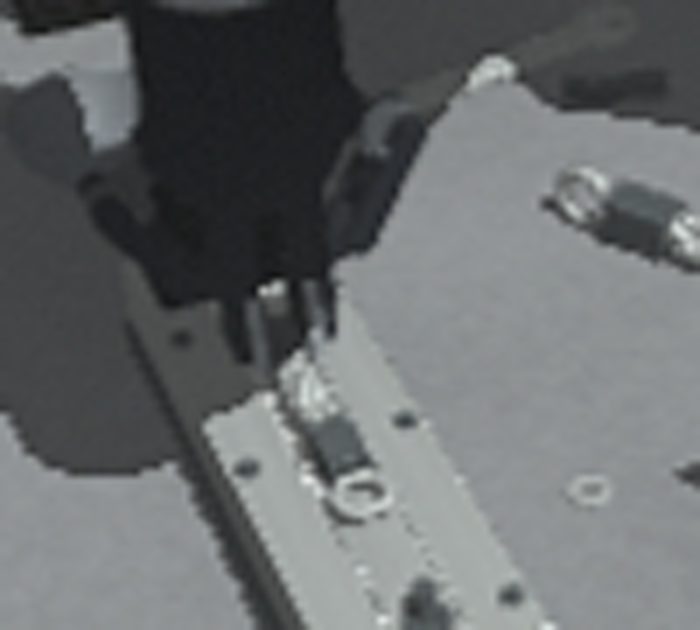

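View pics/t5.png

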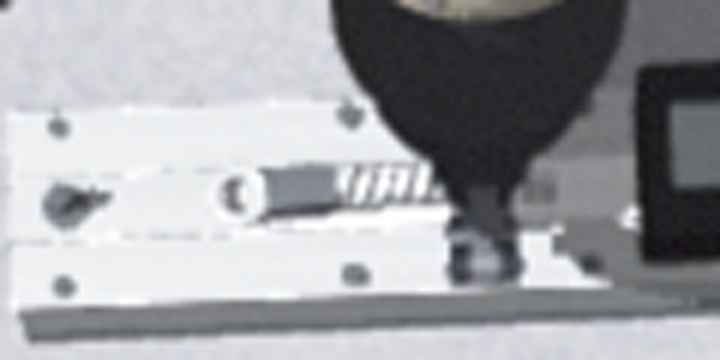

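step_arm --targets '[[[0,0,0.001,0,0.01],[0,0,0,0,0.01],[0,0,0.001,0,0.01],[0,0,0,0,0.01]]]'

```text
t: 10.33
eef_pos: [0.626, -0.093, 0.0717]
ee_rot: [[0.043, -0.999, -0.0], [-0.999, -0.043, -0.0], [-0.0, 0.0, -1.0]]
ft_force: [0.7, -0.9, -1.5]
opening: 0.0143
```

step_arm --targets '[[[0,0,0.001,0,0.01],[0,0,0,0,0.01],[0,0,0.001,0,0.01],[0,0,0,0,0.01]]]'

```text
t: 10.67
eef_pos: [0.6261, -0.093, 0.0697]
ee_rot: [[0.043, -0.999, -0.0], [-0.999, -0.043, -0.0], [0.0, 0.0, -1.0]]
ft_force: [0.9, 1.0, -1.6]
opening: 0.0141
```

step_arm --targets '[[[0,0,0.001,0,0.01],[0,0,0,0,0.01],[0,0,0,0,0.01]]]'

```text
t: 10.92
eef_pos: [0.6261, -0.093, 0.0688]
ee_rot: [[0.043, -0.999, -0.0], [-0.999, -0.043, 0.0], [-0.0, 0.0, -1.0]]
ft_force: [-0.2, -0.6, -0.8]
opening: 0.014
```

step_arm --targets '[[[0,0,0.001,0,0.01],[0,0,0,0,0.01],[0,0,0,0,0.01]]]'

```text
t: 11.17
eef_pos: [0.6261, -0.093, 0.0678]
ee_rot: [[0.043, -0.999, 0.0], [-0.999, -0.043, -0.0], [0.0, -0.0, -1.0]]
ft_force: [0.3, -0.6, -0.1]
opening: 0.014
```

step_arm --targets '[[[0,0,0.001,0,0.01],[0,0,0,0,0.01],[0,0,0,0,0.01]]]'

```text
t: 11.42
eef_pos: [0.6262, -0.093, 0.0672]
ee_rot: [[0.043, -0.999, 0.0], [-0.999, -0.043, -0.0], [0.0, -0.0, -1.0]]
ft_force: [-1.3, -0.4, 4.0]
opening: 0.0143
```

step_arm --targets '[[[0,0,0.0005,0,0.01],[0,0,0,0,0.01],[0,0,0,0,0.01]]]'

```text
t: 11.67
eef_pos: [0.6263, -0.093, 0.0672]
ee_rot: [[0.043, -0.999, 0.001], [-0.999, -0.043, -0.0], [0.0, -0.001, -1.0]]
ft_force: [-2.5, 1.4, 7.4]
opening: 0.0144
```

Run:
```python
from h import *
o=observe();print(o['t'],np.round(o['eef_pos'],4),np.round(o['ft_force'],2),np.round(o['wrist_torque'],2))
s=camera('side');save('s6.png',s['color'][160:250,150:250],7)
```

```text
11.6667 [ 0.6263 -0.093   0.0672] [-2.54  1.39  7.42] [ 0.29  1.02 -0.  ]
```

View pics/s6.png

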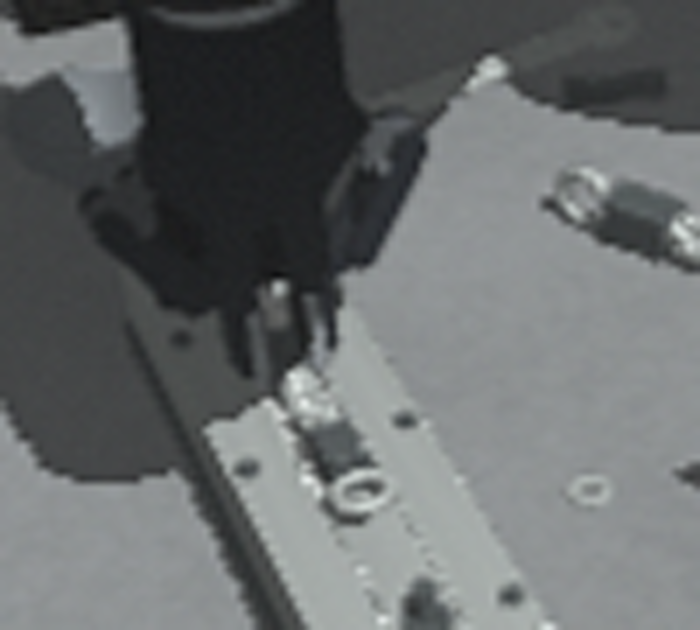

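step_arm --targets '[[[0,0,-0.001,0,0.01],[0,0,0,0,0.03],[0,0,0,0,0.045],[0,0,0,0,0.045],[0,0,0,0,0.045],[0,0,-0.01,0,0.045],[0,0,-0.02,0,0.045],[0,0,0,0,0.045],[0,0,0,0,0.045]]]'

```text
t: 12.47
eef_pos: [0.6271, -0.0929, 0.0992]
ee_rot: [[0.043, -0.999, 0.003], [-0.999, -0.043, 0.0], [-0.0, -0.003, -1.0]]
ft_force: [-0.5, -0.1, -0.3]
opening: 0.0446
```

step_arm --targets '[[[-0.022,0,-0.03,0,0.045],[-0.022,0,0,0,0.045],[-0.022,0,0,0,0.045],[0,0,0,0,0.045],[0,0,0,0,0.045]]]'

```text
t: 12.88
eef_pos: [0.623, -0.0261, 0.1273]
ee_rot: [[0.045, -0.999, -0.0], [-0.999, -0.045, 0.0], [-0.0, 0.0, -1.0]]
ft_force: [0.2, -0.6, 0.4]
opening: 0.0447
```

Run:
```python
from h import *
o=observe();print(o['t'],np.round(o['eef_pos'],4),np.round(o['ft_force'],2),np.round(o['wrist_torque'],2))
s=camera('side');save('s7.png',s['color'][160:250,150:250],7)
p=camera('top');save('t7.png',p['color'][60:120,190:310],6)
```

```text
12.8833 [ 0.623  -0.0261  0.1273] [ 0.22 -0.62  0.35] [-0.09 -0.04 -0.  ]
```

View pics/s7.png

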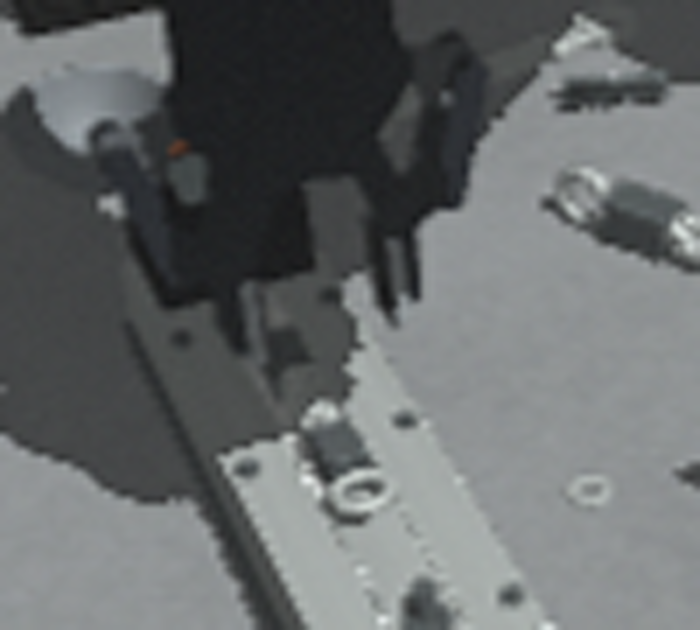

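View pics/t7.png

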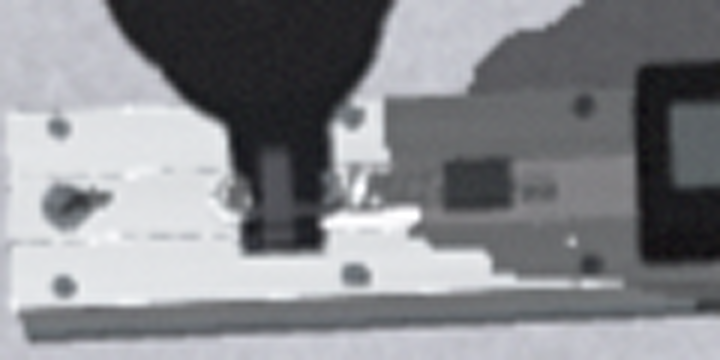

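Run:
```python
from h import *
np.set_printoptions(precision=4,suppress=True)
p=camera('top');s=camera('side')
def T(u,v,z): return atz(p,(190+(u+.5)/6-.5,60+(v+.5)/6-.5),z)
def S(u,v,z): return atz(s,(150+(u+.5)/7-.5,160+(v+.5)/7-.5),z)
u=np.array([-.0436,.999,0]);n=np.array([-.999,-.0436,0])
o=observe();P=np.array(o['eef_pos'])
for nm,X in dict(eyeT=T(234,192,.0495),eyeS=S(359,492,.0495),eyeS2=S(359,492,.045),hbT=T(477,184,.056),hbT48=T(477,184,.048),postT=T(66,206,.0585),postT2=T(60,204,.0585),postS=S(420,597,.0585)).items(): print(nm,X,'along',(X-P)@u,'lat',(X-P)@n)
save('post_t.png',p['color'][80:110,190:225],18);save('post_s.png',s['color'][225:260,195:235],15)
```

```text
eyeT [ 0.6228 -0.0016  0.0495] along 0.02619194786315365 lat -0.0009565064890265751
eyeS [ 0.623  -0.0053  0.0495] along 0.022525391521253876 lat -0.0009022857581493001
eyeS2 [ 0.6218 -0.0105  0.045 ] along 0.017317511108733745 lat 0.0004311169846415262
hbT [ 0.6238 -0.0931  0.056 ] along -0.06526818434831627 lat 0.0020638340904310225
hbT48 [ 0.6263 -0.0931  0.048 ] along -0.06537636403327148 lat -0.0003698974291433328
postT [0.6149 0.0604 0.0585] along 0.08850161123637237 lat 0.004320160298801542
postT2 [0.6156 0.0627 0.0585] along 0.09072771971087135 lat 0.003452524962178819
postS [0.6223 0.0676 0.0585] along 0.09536965891632623 lat -0.0034752062209022026
```

View pics/post_t.png

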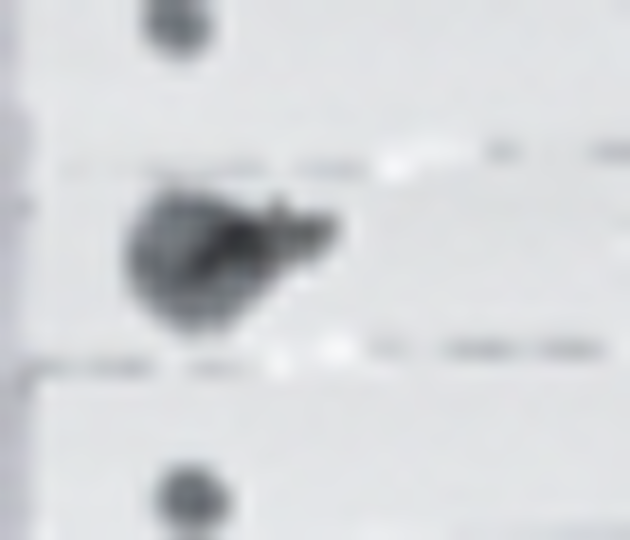

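View pics/post_s.png

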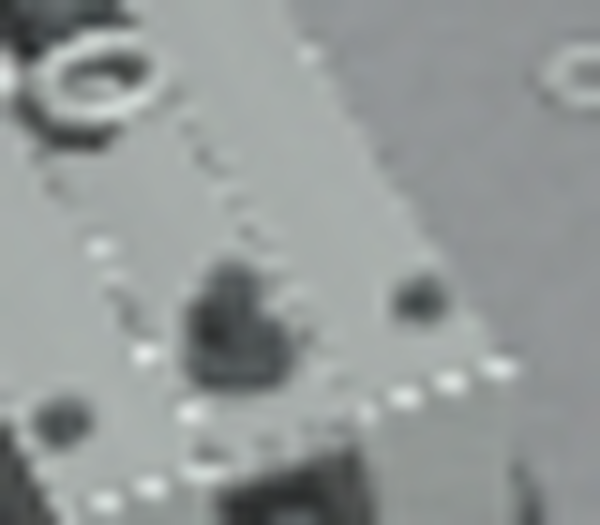

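Run:
```python
from h import *
np.set_printoptions(precision=4,suppress=True)
p=camera('top');s=camera('side')
u=np.array([-.0436,.999,0]);n=np.array([-.999,-.0436,0])
P=np.array(observe()['eef_pos'])
A=atz(p,(190+195.5/18-.5,80+260.5/18-.5),.0433)
B=atz(s,(195+238.5/15-.5,225+343/15-.5),.0433);C=atz(s,(195+232/15-.5,225+283/15-.5),.0585)
for X in(A,B,C):print(X,(X-P)@u,(X-P)@n)
for X in(A,B,(A+B)/2):
  print('s',(np.array(proj(s,[X[0],X[1],.0585]))-[195,225]+.5)*15,(np.array(proj(s,[X[0],X[1],.0433]))-[195,225]+.5)*15,'t',(np.array(proj(p,[X[0],X[1],.0585]))-[190,80]+.5)*18)
```

```text
[0.6192 0.0632 0.0433] 0.09110263426782302 -8.129566078546694e-05
[0.6195 0.0608 0.0433] 0.08869497315971703 -0.00022801666269059776
[0.6198 0.063  0.0585] 0.0908921823747189 -0.0006797740413015645
s [235.9464 282.6042] [244.5681 351.7707] t [177.9727 225.27  ]
s [229.8374 273.8797] [238.5 343. ] t [197.2071 223.2746]
s [232.8891 278.2379] [241.5313 347.3813] t [187.5898 224.2723]
```

step_arm --targets '[[[0,0,0.025,0,0.045],[0,0,0.02,0,0.045],[0,0,0.01,0,0.045],[0,0,0.005,0,0.045],[0,0,0,0,0.045],[0,0,0,0,0.045]]]'

```text
t: 13.68
eef_pos: [0.6237, -0.0272, 0.0678]
ee_rot: [[0.043, -0.999, 0.0], [-0.999, -0.043, -0.0], [0.0, -0.0, -1.0]]
ft_force: [0.3, -0.8, 0.9]
opening: 0.0454
```

Run:
```python
from h import *
o=observe();print(o['t'],np.round(o['eef_pos'],4),np.round(o['ft_force'],2),np.round(o['wrist_torque'],2))
s=camera('side');save('s8.png',s['color'][170:260,150:250],7)
```

```text
13.6833 [ 0.6237 -0.0272  0.0678] [ 0.32 -0.77  0.87] [-0.01  0.01  0.01]
```

View pics/s8.png

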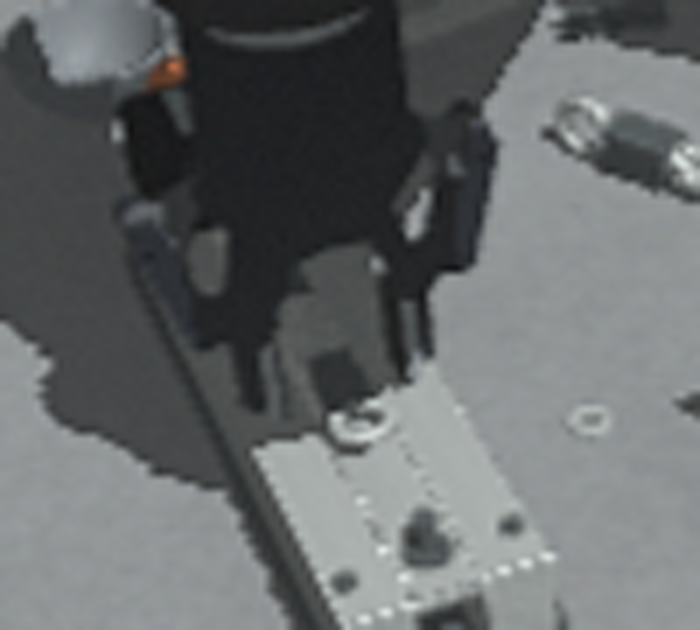

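step_arm --targets '[[[0,0,0,0,0.01],[0,0,0,0,0.01],[0,0,0,0,0.01],[0,0,0,0,0.01],[0,0,0,0,0.01],[0,0,0,0,0.01]]]' --force 70

```text
t: 14.23
eef_pos: [0.6238, -0.027, 0.0685]
ee_rot: [[0.043, -0.999, 0.002], [-0.999, -0.043, 0.0], [-0.0, -0.002, -1.0]]
ft_force: [-1.1, 0.1, 5.7]
opening: 0.0138
```

step_arm --targets '[[[0,0,-0.003,0,0.01],[0,0,-0.003,0,0.01],[-0.004,0,0,0,0.01],[-0.004,0,0,0,0.01],[-0.004,0,0,0,0.01],[0,0,0,0,0.01],[0,0,0,0,0.01]]]'

```text
t: 14.82
eef_pos: [0.6225, -0.0152, 0.0731]
ee_rot: [[0.044, -0.999, -0.001], [-0.999, -0.044, -0.001], [0.001, 0.001, -1.0]]
ft_force: [0.9, -4.8, -1.4]
opening: 0.0139
```

Run:
```python
from h import *
o=observe();print(o['t'],np.round(o['eef_pos'],4),np.round(o['ft_force'],2),np.round(o['wrist_torque'],2))
s=camera('side');save('s9.png',s['color'][170:260,150:250],7)
p=camera('top');save('t9.png',p['color'][60:120,190:310],6)
```

```text
14.8167 [ 0.6225 -0.0152  0.0731] [ 0.87 -4.81 -1.44] [-1.55 -0.31  0.06]
```

View pics/s9.png

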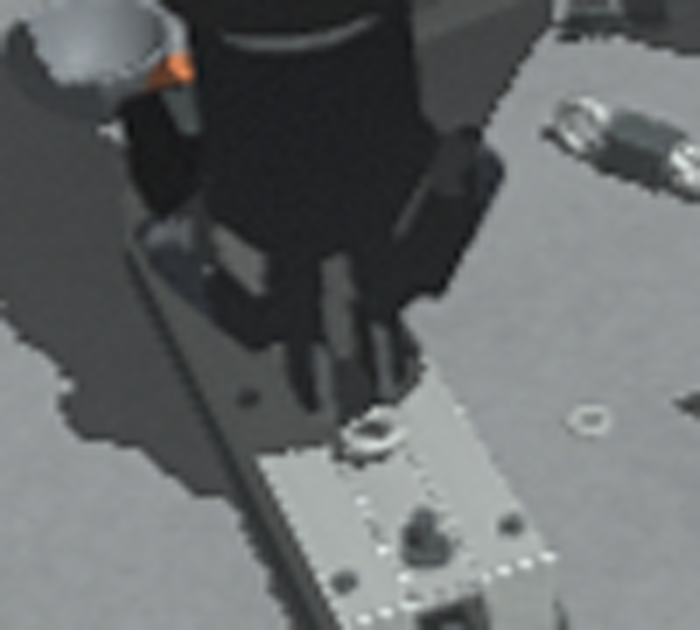

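View pics/t9.png

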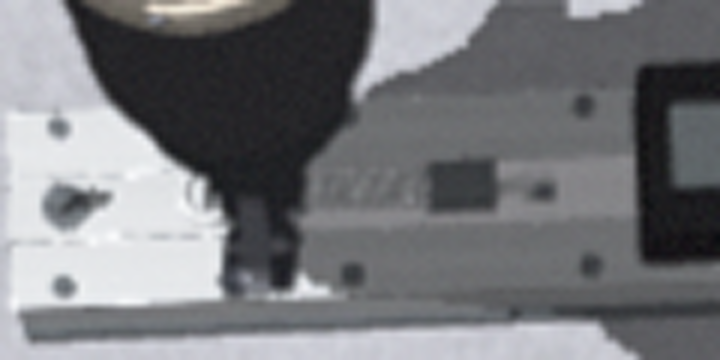

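step_arm --targets '[[[-0.004,0,0,0,0.01],[-0.004,0,0,0,0.01],[-0.004,0,0,0,0.01],[0,0,0,0,0.01],[0,0,0,0,0.01]]]'

```text
t: 15.33
eef_pos: [0.6221, -0.0033, 0.0732]
ee_rot: [[0.043, -0.999, -0.0], [-0.999, -0.043, -0.0], [0.0, 0.0, -1.0]]
ft_force: [1.1, -4.5, -0.8]
opening: 0.0136
```

step_arm --targets '[[[-0.004,0,0,0,0.01],[-0.004,0,0,0,0.01],[-0.004,0,0,0,0.01],[0,0,0,0,0.01],[0,0,0,0,0.01]]]'

```text
t: 15.75
eef_pos: [0.6216, 0.0087, 0.0733]
ee_rot: [[0.043, -0.999, -0.0], [-0.999, -0.043, -0.0], [0.0, 0.0, -1.0]]
ft_force: [1.1, -5.1, -2.3]
opening: 0.0139
```

Run:
```python
from h import *
o=observe();print(o['t'],np.round(o['eef_pos'],4),np.round(o['ft_force'],2),np.round(o['wrist_torque'],2))
s=camera('side');save('s10.png',s['color'][170:260,150:250],7)
p=camera('top');save('t10.png',p['color'][60:120,190:310],6)
```

```text
15.75 [0.6216 0.0087 0.0733] [ 1.06 -5.06 -2.3 ] [-1.76 -0.23  0.02]
```

View pics/t10.png

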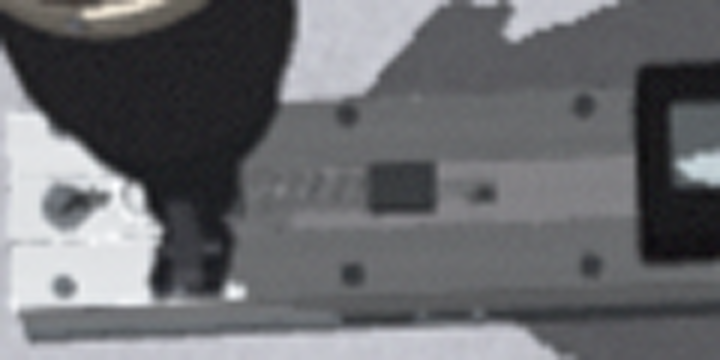

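step_arm --targets '[[[-0.002,0,-0.005,0,0.01],[-0.002,0,-0.005,0,0.01],[-0.004,0,-0.003,0,0.01],[-0.004,0,0,0,0.01],[0,0,0,0,0.01],[0,0,0,0,0.01]]]'

```text
t: 16.35
eef_pos: [0.621, 0.0207, 0.0861]
ee_rot: [[0.043, -0.999, -0.0], [-0.999, -0.043, -0.0], [0.0, 0.0, -1.0]]
ft_force: [0.2, -5.2, -2.8]
opening: 0.0139
```

step_arm --targets '[[[-0.003,0,0,0,0.01],[-0.003,0,0,0,0.01],[-0.002,0,0,0,0.01],[0,0,0,0,0.01],[0,0,0,0,0.01]]]'

```text
t: 16.77
eef_pos: [0.6205, 0.0281, 0.086]
ee_rot: [[0.043, -0.999, -0.001], [-0.999, -0.043, -0.001], [0.001, 0.001, -1.0]]
ft_force: [2.0, -8.0, -3.9]
opening: 0.0138
```

Run:
```python
from h import *
o=observe();print(o['t'],np.round(o['eef_pos'],4),np.round(o['ft_force'],2),np.round(o['wrist_torque'],2))
s=camera('side');save('s11.png',s['color'][180:260,150:250],7)
p=camera('top');save('t11.png',p['color'][60:120,190:310],6)
```

```text
16.7667 [0.6205 0.0281 0.086 ] [ 1.97 -8.02 -3.87] [-2.69 -0.42  0.11]
```

View pics/t11.png

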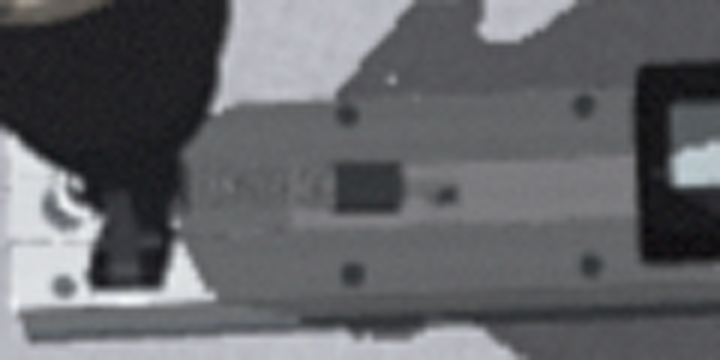

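View pics/s11.png

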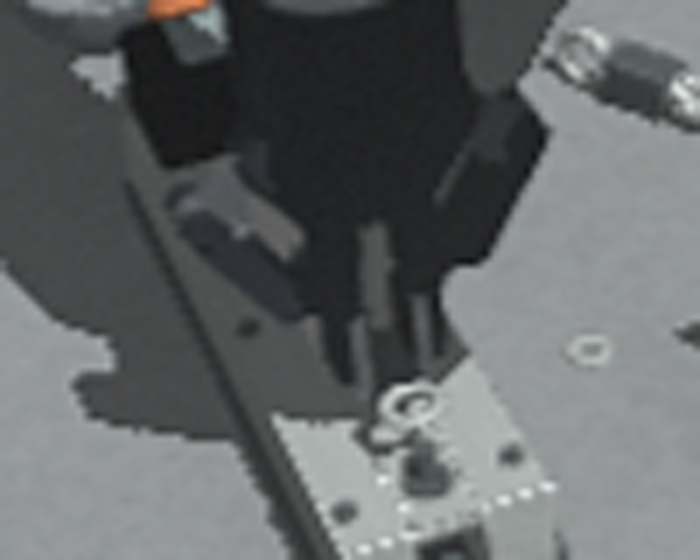

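Run:
```python
from h import *
np.set_printoptions(precision=4,suppress=True)
s=camera('side')
P=np.array(observe()['eef_pos']);u=np.array([-.0436,.999,0]);n=np.array([-.999,-.0436,0])
save('s12.png',s['color'][225:255,195:225],20)
for z in(.065,.067,.069):
  X=atz(s,(150+411.5/7-.5,180+405.5/7-.5),z);print(z,X,(X-P)@u,(X-P)@n)
p=camera('top')
save('t12.png',p['color'][80:105,190:220],20)
for y in (.0525,.0545):
  E=P+u*(y-P[1])/u[1];print(y,[(np.array(proj(s,[E[0],E[1],z]))-[195,225]+.5)*20 for z in(.065,.067)],(np.array(proj(p,[E[0],E[1],.067]))-[190,80]+.5)*20)
print('post',(np.array(proj(s,[.6193,.0628,.0585]))-[195,225]+.5)*20,(np.array(proj(p,[.6193,.0628,.0585]))-[190,80]+.5)*20)
```

```text
0.065 [0.6186 0.048  0.065 ] 0.02004032297589834 0.0009912907857508326
0.067 [0.6191 0.0502 0.067 ] 0.022241583290674157 0.00037748695103544154
0.069 [0.6196 0.0524 0.069 ] 0.024442843605449977 -0.00023631688367983827
0.0525 [array([280.9578, 283.1089]), array([279.3947, 270.7864])] [282.5916 226.3613]
0.0545 [array([286.7242, 292.9416]), array([285.1657, 280.6117])] [264.6465 227.1528]
post [313.0519 374.8967] [201.3482 249.7394]
```

View pics/s12.png

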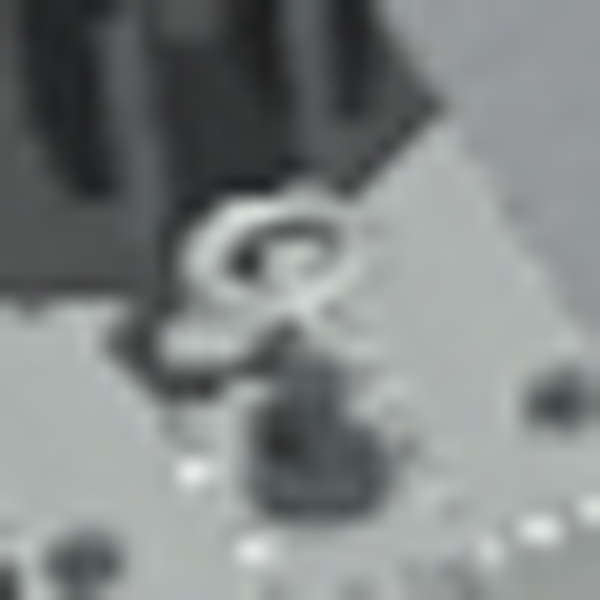

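View pics/t12.png

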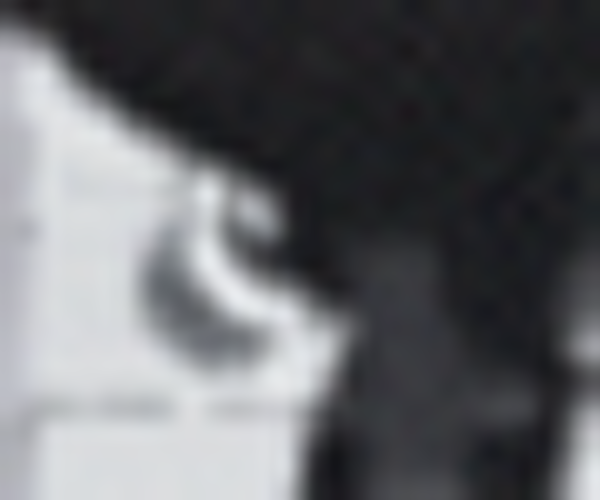

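step_arm --targets '[[[-0.003,0,0,0,0.01],[-0.003,-0.0003,0,0,0.01],[-0.003,0,0,0,0.01],[-0.0025,0,0,0,0.01],[0,0,0,0,0.01],[0,0,0,0,0.01]]]'

```text
t: 17.47
eef_pos: [0.6199, 0.0387, 0.0857]
ee_rot: [[0.043, -0.999, -0.002], [-0.999, -0.043, -0.002], [0.002, 0.002, -1.0]]
ft_force: [1.9, -11.5, -4.7]
opening: 0.0137
```

Run:
```python
from h import *
np.set_printoptions(precision=4,suppress=True)
o=observe();print(o['t'],np.round(o['eef_pos'],4),np.round(o['ft_force'],2),np.round(o['wrist_torque'],2))
s=camera('side');save('s13.png',s['color'][225:255,195:225],20)
p=camera('top');save('t13.png',p['color'][80:105,185:215],20)
save('t13b.png',p['color'][60:120,190:310],6)
for z in (.068,.0585):print(z,(np.array(proj(s,[.6193,.0628,z]))-[195,225]+.5)*20,(np.array(proj(p,[.6193,.0628,z]))-[185,80]+.5)*20)
```

```text
17.4667 [0.6199 0.0387 0.0857] [  1.86 -11.52  -4.74] [-4.04 -0.65  0.12]
0.068 [305.75   316.3798] [288.9242 224.697 ]
0.0585 [313.0519 374.8967] [301.3482 249.7394]
```

View pics/s13.png

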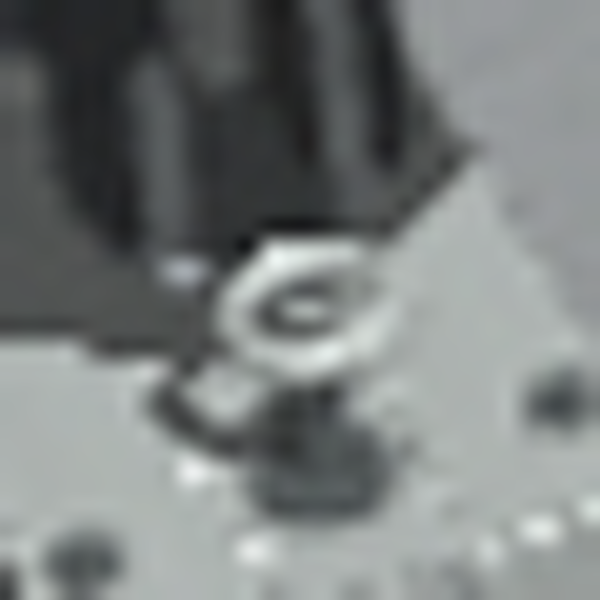

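View pics/t13.png

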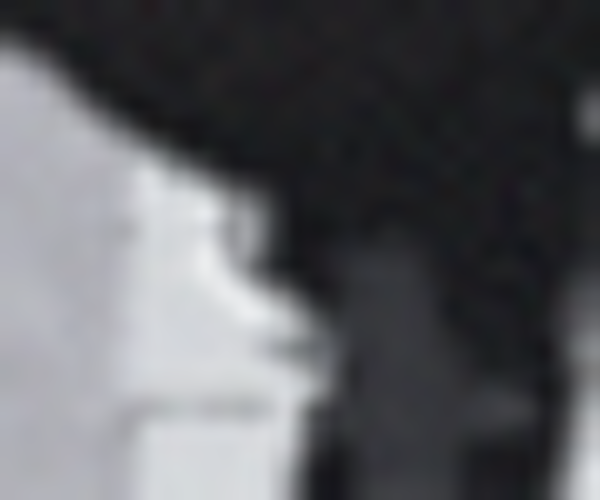

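View pics/t13b.png

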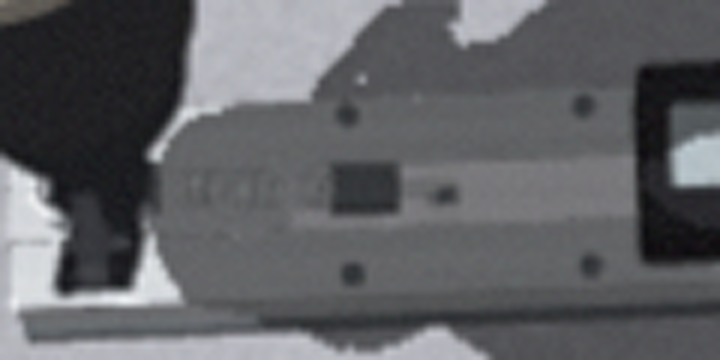

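step_arm --targets '[[[-0.0013,0,0,0,0.01],[0,0,0.003,0,0.01],[0,0,0.0025,0,0.01],[0,0,0,0,0.01],[0,0,0,0,0.01]]]'

```text
t: 17.98
eef_pos: [0.6198, 0.0398, 0.0802]
ee_rot: [[0.043, -0.999, -0.002], [-0.999, -0.043, -0.002], [0.002, 0.002, -1.0]]
ft_force: [0.3, -11.4, -3.8]
opening: 0.0137
```

step_arm --targets '[[[0,0,0.0015,0,0.01],[0,0,0,0,0.01],[0,0,0,0,0.01]]]'

```text
t: 18.23
eef_pos: [0.6199, 0.0398, 0.0788]
ee_rot: [[0.042, -0.999, -0.002], [-0.999, -0.042, -0.002], [0.002, 0.002, -1.0]]
ft_force: [0.7, -10.9, -2.7]
opening: 0.014
```

step_arm --targets '[[[0,0,0.001,0,0.01],[0,0,0,0,0.01],[0,0,0,0,0.01]]]'

```text
t: 18.48
eef_pos: [0.6199, 0.0398, 0.0779]
ee_rot: [[0.043, -0.999, -0.002], [-0.999, -0.043, -0.002], [0.002, 0.002, -1.0]]
ft_force: [2.1, -10.6, -1.2]
opening: 0.0136
```

Run:
```python
from h import *
o=observe();print(o['t'],np.round(o['eef_pos'],4),np.round(o['ft_force'],2),np.round(o['wrist_torque'],2))
s=camera('side');save('s14.png',s['color'][225:255,195:225],20)
p=camera('top');save('t14.png',p['color'][80:105,185:215],20)
```

```text
18.4833 [0.6199 0.0398 0.0779] [  2.12 -10.61  -1.18] [-4.13 -0.43  0.14]
```

View pics/s14.png

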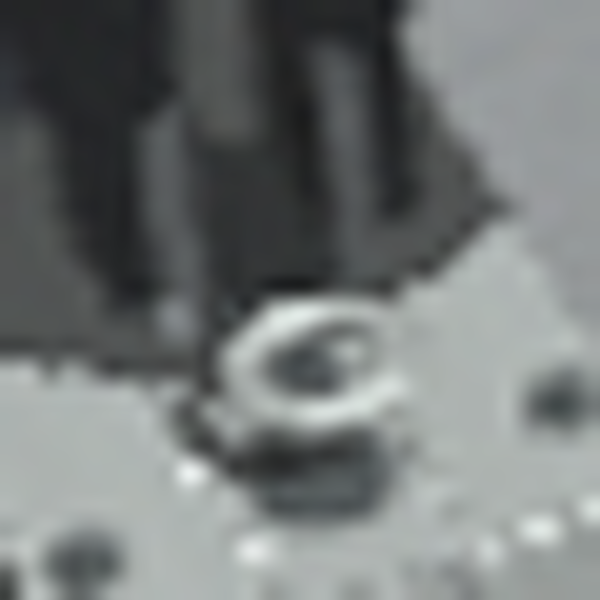

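step_arm --targets '[[[0,-0.0008,0,0,0.01],[0,0,0.001,0,0.01],[0,0,0,0,0.01],[0,0,0,0,0.01]]]'

```text
t: 18.92
eef_pos: [0.6205, 0.0398, 0.0768]
ee_rot: [[0.042, -0.999, -0.002], [-0.999, -0.042, -0.002], [0.002, 0.003, -1.0]]
ft_force: [0.6, -11.9, -3.3]
opening: 0.0138
```

step_arm --targets '[[[0,0,0.001,0,0.01],[0,0,0,0,0.01],[0,0,0,0,0.01]]]'

```text
t: 19.17
eef_pos: [0.6205, 0.0398, 0.0758]
ee_rot: [[0.042, -0.999, -0.002], [-0.999, -0.042, -0.002], [0.002, 0.003, -1.0]]
ft_force: [0.5, -11.0, -2.1]
opening: 0.0136
```

Run:
```python
from h import *
o=observe();print(o['t'],np.round(o['eef_pos'],4),np.round(o['ft_force'],2),np.round(o['wrist_torque'],2))
s=camera('side');save('s15.png',s['color'][225:255,195:225],20)
```

```text
19.1667 [0.6205 0.0398 0.0758] [  0.49 -11.    -2.14] [-4.08 -0.23  0.05]
```

View pics/s15.png

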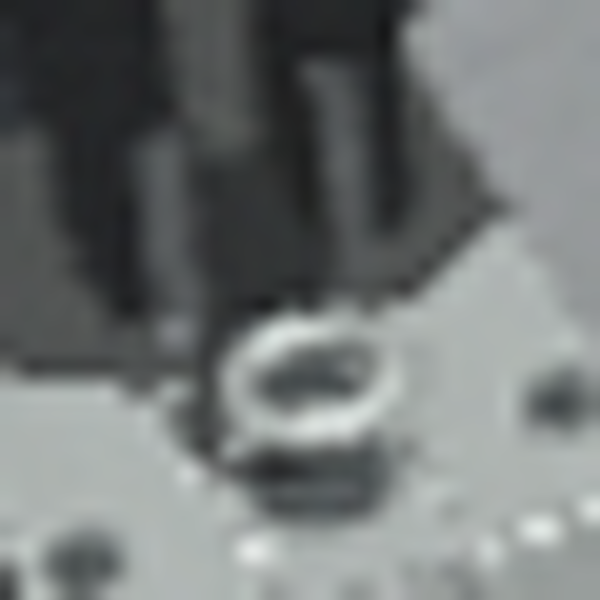

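step_arm --targets '[[[0,0,0.001,0,0.01],[0,0,0,0,0.01],[0,0,0.001,0,0.01],[0,0,0,0,0.01]]]'

```text
t: 19.55
eef_pos: [0.6205, 0.0398, 0.0738]
ee_rot: [[0.042, -0.999, -0.002], [-0.999, -0.042, -0.002], [0.002, 0.003, -1.0]]
ft_force: [-0.8, -12.1, -1.4]
opening: 0.0137
```

step_arm --targets '[[[0,0,0.001,0,0.01],[0,0,0,0,0.01],[0,0,0.001,0,0.01],[0,0,0,0,0.01]]]'

```text
t: 19.88
eef_pos: [0.6205, 0.0398, 0.0719]
ee_rot: [[0.042, -0.999, -0.002], [-0.999, -0.042, -0.002], [0.002, 0.002, -1.0]]
ft_force: [1.3, -11.4, -1.8]
opening: 0.0136
```

step_arm --targets '[[[0,0,0.001,0,0.01],[0,0,0,0,0.01],[0,0,0,0,0.01]]]'

```text
t: 20.13
eef_pos: [0.6206, 0.0398, 0.071]
ee_rot: [[0.042, -0.999, -0.002], [-0.999, -0.042, -0.002], [0.002, 0.002, -1.0]]
ft_force: [0.3, -11.4, -1.0]
opening: 0.0142
```

Run:
```python
from h import *
o=observe();print(o['t'],np.round(o['eef_pos'],4),np.round(o['ft_force'],2),np.round(o['wrist_torque'],2))
s=camera('side');save('s16.png',s['color'][225:255,195:225],20)
```

```text
20.1333 [0.6206 0.0398 0.071 ] [  0.28 -11.43  -1.01] [-4.12 -0.12  0.01]
```

View pics/s16.png

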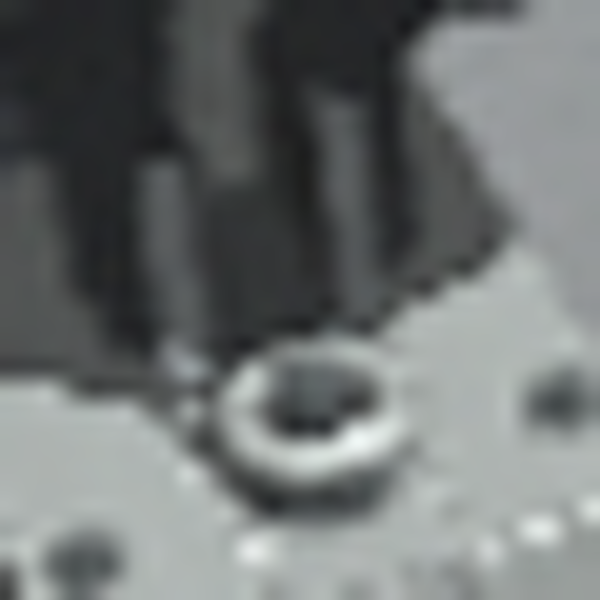

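step_arm --targets '[[[0,0,0.001,0,0.01],[0,0,0,0,0.01],[0,0,0,0,0.01]]]'

```text
t: 20.43
eef_pos: [0.6206, 0.0398, 0.0701]
ee_rot: [[0.042, -0.999, -0.002], [-0.999, -0.042, -0.002], [0.002, 0.002, -1.0]]
ft_force: [-0.1, -10.2, 0.2]
opening: 0.0139
```

step_arm --targets '[[[0,0,0.001,0,0.01],[0,0,0,0,0.01],[0,0,0,0,0.01]]]'

```text
t: 20.68
eef_pos: [0.6207, 0.0398, 0.0694]
ee_rot: [[0.042, -0.999, -0.002], [-0.999, -0.042, -0.002], [0.002, 0.002, -1.0]]
ft_force: [-0.4, -11.5, 1.4]
opening: 0.0139
```

step_arm --targets '[[[0,0,0.0005,0,0.01],[0,0,0,0,0.01],[0,0,0,0,0.01]]]'

```text
t: 20.93
eef_pos: [0.6207, 0.0399, 0.0692]
ee_rot: [[0.043, -0.999, -0.002], [-0.999, -0.043, -0.002], [0.002, 0.002, -1.0]]
ft_force: [-1.4, -11.1, 3.1]
opening: 0.0139
```

step_arm --targets '[[[0.001,0,0,0,0.01],[0.001,0,0,0,0.01],[0.001,0,0,0,0.01],[0,0,0,0,0.01],[0,0,0,0,0.01]]]'

```text
t: 21.35
eef_pos: [0.6209, 0.0371, 0.0692]
ee_rot: [[0.042, -0.999, -0.001], [-0.999, -0.042, -0.002], [0.001, 0.002, -1.0]]
ft_force: [-1.6, -9.5, 3.4]
opening: 0.0138
```

step_arm --targets '[[[0.001,0,0,0,0.01],[0.001,0,0,0,0.01],[0,0,0,0,0.01]]]'

```text
t: 21.6
eef_pos: [0.6211, 0.0361, 0.0692]
ee_rot: [[0.043, -0.999, -0.001], [-0.999, -0.043, -0.0], [0.0, 0.001, -1.0]]
ft_force: [-2.4, -6.0, 3.8]
opening: 0.0138
```

Run:
```python
from h import *
o=observe();print(o['t'],np.round(o['eef_pos'],4),np.round(o['ft_force'],2),np.round(o['wrist_torque'],2))
s=camera('side');save('s17.png',s['color'][225:255,195:225],20)
```

```text
21.6 [0.6211 0.0361 0.0692] [-2.43 -6.05  3.85] [-2.01  1.12 -0.02]
```

View pics/s17.png

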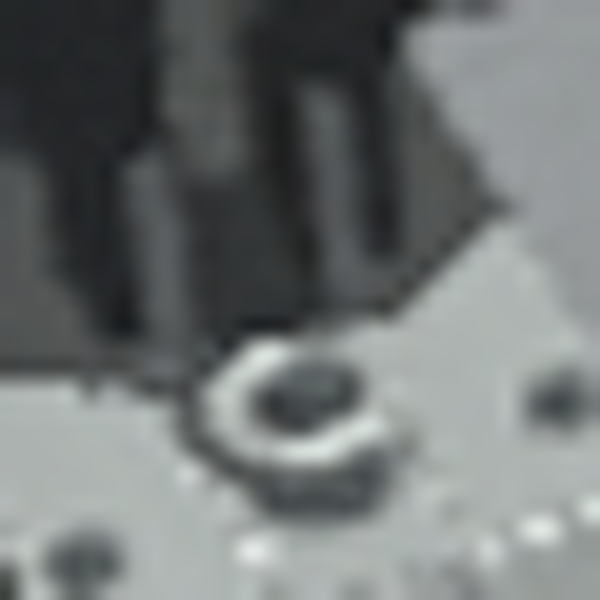

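step_arm --targets '[[[0.001,0,-0.0005,0,0.01],[0,0,0,0,0.01],[0,0,0,0,0.025],[0,0,0,0,0.045],[0,0,0,0,0.045],[0,0,0,0,0.045],[0,0,-0.01,0,0.045],[0,0,-0.03,0,0.045],[0,0,-0.03,0,0.045],[0,0,0,0,0.045]]]'

```text
t: 22.48
eef_pos: [0.6253, 0.0364, 0.1464]
ee_rot: [[0.045, -0.999, 0.01], [-0.999, -0.045, 0.002], [-0.001, -0.01, -1.0]]
ft_force: [1.0, 0.7, 2.0]
opening: 0.0448
```

step_arm --targets '[[[0,0.03,-0.04,0,0.045],[0,0.04,-0.03,0,0.045],[0,0.04,0,0,0.045],[0,0.04,0,0,0.045],[0,0,0,0,0.045]]]'

```text
t: 22.9
eef_pos: [0.477, 0.0284, 0.1983]
ee_rot: [[0.042, -0.999, -0.001], [-0.999, -0.042, 0.001], [-0.002, 0.001, -1.0]]
ft_force: [-1.3, 0.3, -0.4]
opening: 0.0451
```

Run:
```python
from h import *
o=observe();print(o['t'],np.round(o['eef_pos'],4),np.round(o['ft_force'],2),np.round(o['wrist_torque'],2))
s=camera('side');save('s18.png',s['color'][170:260,150:250],7);save('s18b.png',s['color'][225:255,195:225],20)
p=camera('top');save('t18.png',p['color'][60:120,190:310],6)
```

```text
22.9 [0.477  0.0284 0.1983] [-1.25  0.32 -0.41] [-0.06  0.2  -0.01]
```

View pics/s18.png

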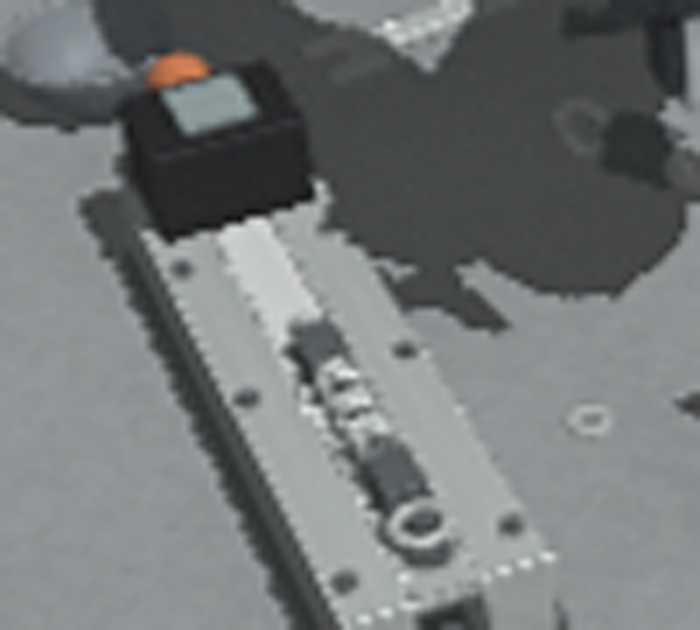

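View pics/s18b.png

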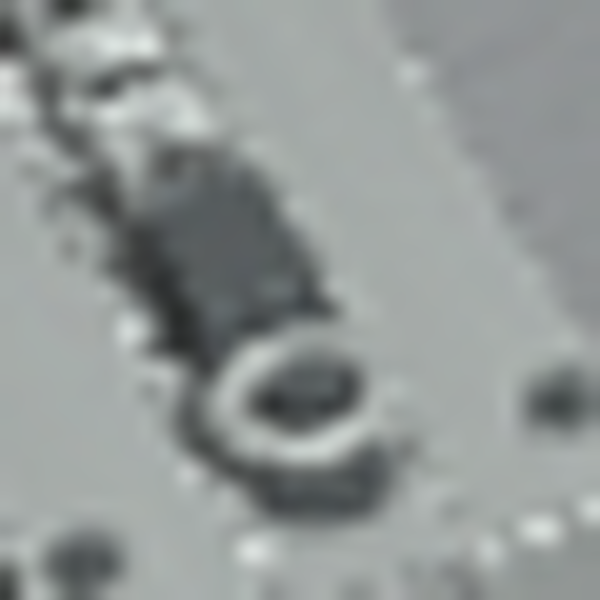

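View pics/t18.png

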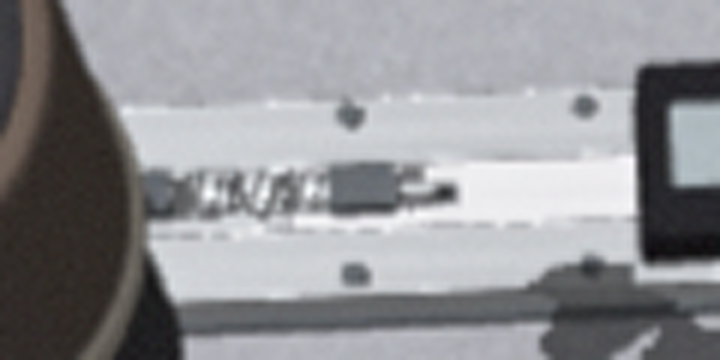

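step_arm --targets '[[[0.04,0,-0.03,0,0.045],[0.04,0,0,0,0.045],[0.04,0,0,0,0.045],[0.04,0,0,0,0.045],[0.04,0,0,0,0.045],[0.04,0,0,0,0.045],[0,0,0,0,0.045]]]'

```text
t: 23.58
eef_pos: [0.4943, -0.2091, 0.2226]
ee_rot: [[0.038, -0.999, -0.0], [-0.999, -0.038, -0.001], [0.001, 0.0, -1.0]]
ft_force: [0.3, 1.0, 0.7]
opening: 0.045
```

Run:
```python
from h import *
o=observe();print(o['t'],np.round(o['eef_pos'],4))
s=camera('side');save('s19b.png',s['color'][225:255,195:225],20)
p=camera('top');save('t19.png',p['color'][60:120,180:280],7)
for y in(.0593,.0575):
  for z in(.0495,.053,.058):
    print(y,z,(np.array(proj(s,[.6195,y,z]))-[195,225]+.5)*20,(np.array(proj(p,[.6195,y,z]))-[180,60]+.5)*7)
for t in('eye','hook_block','eye_block','post_top'):
    for q in(p,s): print(t,[(np.round(r['at'],1),round(r['score'],2)) for r in spot_point(q,t)][:4])
```

```text
23.5833 [ 0.4943 -0.2091  0.2226]
0.0593 0.0495 [309.37885858 412.30091286] [155.33298146 234.95083201]
0.0593 0.053 [306.7129664  391.08034635] [153.8018536  231.79138733]
0.0593 0.058 [302.88461576 360.60658239] [151.59709163 227.24191524]
0.0575 0.0495 [304.79847893 403.14072424] [160.88864625 234.94299035]
0.0575 0.053 [302.1266286  381.93130073] [159.37561795 231.78341284]
0.0575 0.058 [298.28975087 351.47376952] [157.19691801 227.23374824]
eye [(array([335.8, 246.5]), 0.54), (array([308.9, 164.7]), 0.49)]
eye [(array([283. , 166.1]), 0.52), (array([204.4, 245.6]), 0.51), (array([230.8, 188.2]), 0.43)]
hook_block [(array([377.3, 290.9]), 0.96), (array([272.7, 194.5]), 0.74)]
hook_block [(array([196.4, 217.9]), 0.66), (array([266.4, 201. ]), 0.58), (array([293.9, 150.5]), 0.49), (array([209.3, 241.8]), 0.42)]
eye_block [(array([350.1, 259.6]), 0.54), (array([299.5, 172.2]), 0.46)]
eye_block [(array([283.3, 164.3]), 0.66), (array([207.1, 239.5]), 0.57), (array([192.6, 221.2]), 0.56), (array([241. , 187.8]), 0.55)]
post_top []
post_top [(array([208.4, 243.7]), 0.58)]
```

View pics/s19b.png

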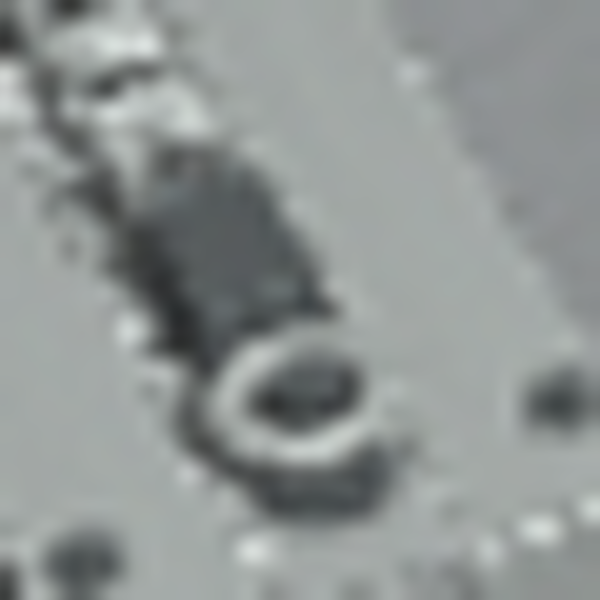

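View pics/t19.png

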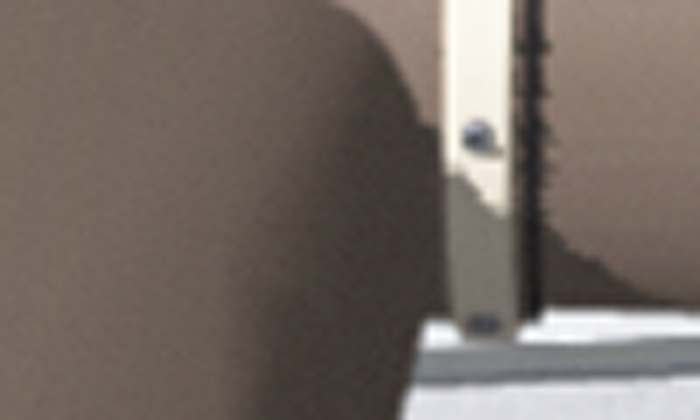

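step_arm --targets '[[[-0.0417,0,-0.02,0,0.045],[-0.0417,0,0,0,0.045],[-0.0417,0,0,0,0.045],[-0.0417,0,0,0,0.045],[-0.0417,0,0,0,0.045],[-0.0417,0,0,0,0.045],[-0.0417,0,0,0,0.045],[-0.0417,0,0,0,0.045],[-0.0417,0,0,0,0.045],[-0.0417,0,0,0,0.045]]]'

```text
t: 24.92
eef_pos: [0.4748, 0.2115, 0.2413]
ee_rot: [[0.045, -0.999, 0.001], [-0.999, -0.045, 0.001], [-0.001, -0.001, -1.0]]
ft_force: [1.6, -0.2, -0.2]
opening: 0.0451
```

step_arm --targets '[[[-0.0417,0,0,0,0.045],[-0.0417,0,0,0,0.045],[-0.0417,0,0,0,0.045],[-0.0417,0,0,0,0.045],[-0.0417,0,0,0,0.045],[0,0,0,0,0.045],[0,0,0,0,0.045]]]'

```text
t: 25.5
eef_pos: [0.4656, 0.4195, 0.2397]
ee_rot: [[0.047, -0.999, -0.001], [-0.999, -0.047, -0.001], [0.001, 0.001, -1.0]]
ft_force: [-0.8, -0.6, 0.1]
opening: 0.0453
```

Run:
```python
from h import *
o=observe();print(o['t'],np.round(o['eef_pos'],4))
s=camera('side');save('s20.png',s['color'])
p=camera('top');save('t20.png',p['color'][60:120,180:280],7);save('t20f.png',p['color'])
for y in(.0593,.0575):
  for z in(.0495,.053,.058):
    print(y,z,(np.array(proj(p,[.6195,y,z]))-[180,60]+.5)*7)
```

```text
25.5 [0.4656 0.4195 0.2397]
0.0593 0.0495 [155.33298146 234.95083201]
0.0593 0.053 [153.8018536  231.79138733]
0.0593 0.058 [151.59709163 227.24191524]
0.0575 0.0495 [160.88864625 234.94299035]
0.0575 0.053 [159.37561795 231.78341284]
0.0575 0.058 [157.19691801 227.23374824]
```

View pics/t20.png

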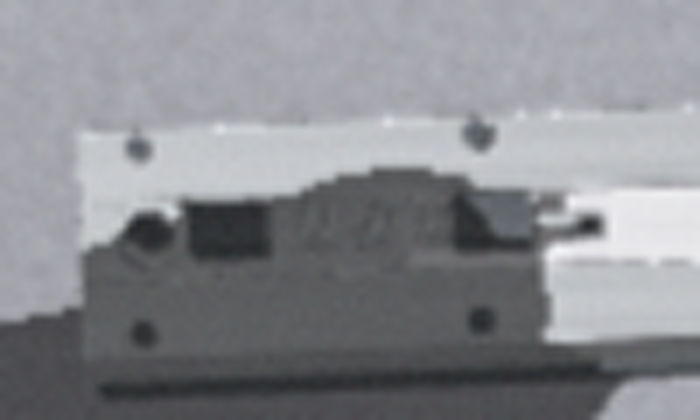

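View pics/s20.png

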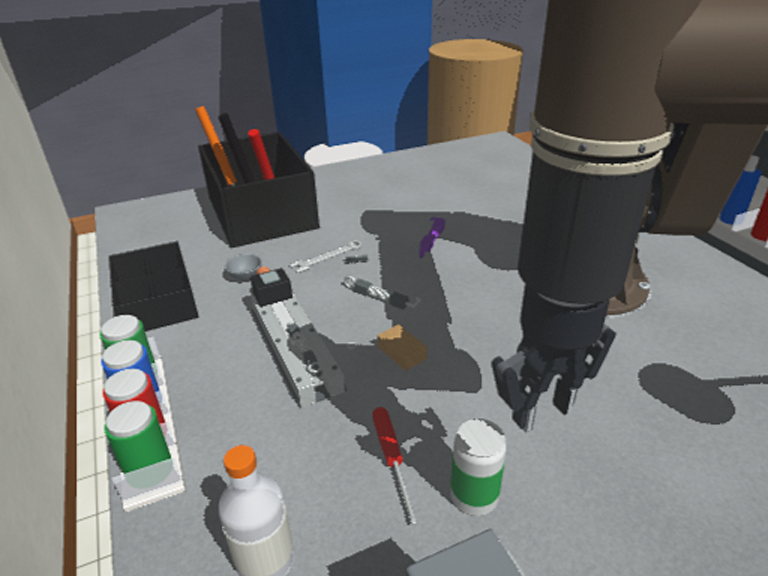

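Run:
```python
from h import *
np.set_printoptions(precision=4,suppress=True)
p=camera('top');s=camera('side')
save('t21.png',cv2.convertScaleAbs(p['color'][78:105,190:235],alpha=1.6),16)
def T(a,b,z): return atz(p,(180+(a+.5)/7-.5,60+(b+.5)/7-.5),z)
eb=T(231,229,.0575);hb=T(494,220,.056);eb2=T(231,229,.053);print(eb,eb2,hb,np.linalg.norm(eb-hb))
u=np.array([-.0436,.999,0])
print('eye pred',eb+.024*u,'home y', -.0229-.098,'foot y',(hb-.0225*u)[1], 'hole dark',T(594,226,.04))
print('flange/post px', (np.array(proj(p,[.6193,.0628,.0433]))-[190,78]+.5)*16,(np.array(proj(p,[.6193,.0628,.0585]))-[190,78]+.5)*16,'ring', (np.array(proj(p,[.6195,.059,.0495]))-[190,78]+.5)*16)
```

```text
[0.6189 0.0337 0.0575] [0.6202 0.0342 0.053 ] [ 0.6222 -0.0506  0.056 ] 0.08435608480193518
eye pred [0.6178 0.0577 0.0575] home y -0.12090000000000001 foot y -0.07307871663267299 hole dark [ 0.6249 -0.0825  0.04  ]
flange/post px [176.6179 263.1134] [161.0785 231.7915] ring [197.1632 249.0275]
```

View pics/t21.png

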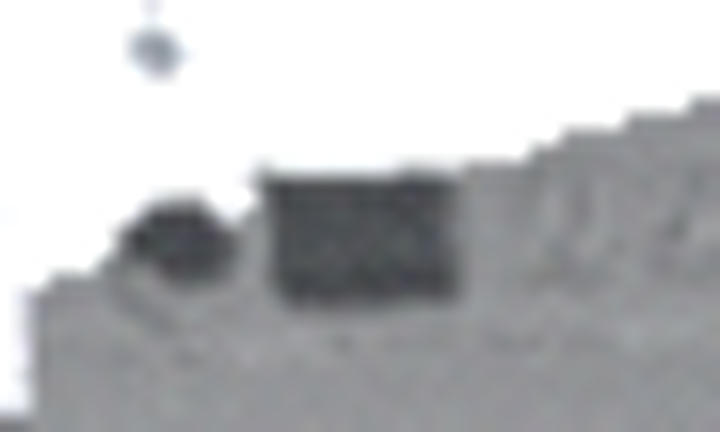

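```bash
python3 -c "
from plant import *
print(job_done()); print(observe()['t'])"
```

```text
the job is handed in; nothing more can be done
None
the job is handed in; nothing more can be done
```

The spring is refitted and the job is handed in, at about 26 s of the 67 s allowed. The hand-in reported no verdict.

**What I did:** I used the smaller grey spring on the carton. Its hook went into the strap hole at the camera-measured spot with no contact felt on the way down, so I did not have to search for it. I then gripped the eye block and pulled the strap fully out; the hole moved about 36 mm and stopped. Next I stretched the spring over the post and lowered the eye past the head. I let the post take the load, released and moved the arm clear.

**Last checks:**

| Check | Measured | Required |
|---|---|---|
| Hook foot past hole_home | about 48 mm | 42 to 52 mm |
| Block spacing | about 84 mm | over 76 mm |
| Eye to post axis | about 5 mm (±2 mm) | under 6.5 mm |
| Highest push on the unit at each reading | 7.4 N | 12 N before the hook is in, 35 N after |
| Highest stretching pull | 12 N, roughly 25 mm of stretch | under 36 mm |

- **Eye seated:** the side picture shows the post head above the ring and both blocks lying flat.
- **Not fully confirmed:** the two cameras disagreed by about 2 mm on the post's position. The arm's shadow hid the ring in the last top view, so the eye's height under the head rests on the side picture and on the contact I felt when lowering it.
- **Other items:** nothing looked out of place in the last side picture; I did not measure them.

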